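Complete the wheel-bolt set and show the locking bolt to the camera

TASK

Make this set of wheel bolts complete: put the two full-size spare hexagon bolts from the pale spare block into the two empty holes of the six-hole rack, fully seated. Then take the locking bolt, the one with the tall round head, out of the rack and present it in the air to the inspection camera: in line with the lens, threaded end first and pointing straight at it, that end 100 mm from the glass, without touching the camera. Finish while still holding it there steadily, and leave everything else, the small bolt included, where it is.

Things in the scene. Friction and masses are not known exactly. Their poses are not given: they have to be found in the camera images.
- rack: fixed darker wooden block 130 x 235 x 60 mm (x, y, z) with six 19 mm through holes (2 mm chamfer), two rows of three, 60 mm apart along its x, 75 along its y. Origin at the centre of its underside, on the bench. A seated bolt's collar rests on the top, its threaded end 10 mm above the bench. Three hexagon bolts and the locking bolt fill four holes; two, drawn anew each time, are empty.
- rack_hole0 (a point): centre of the mouth of a rack hole, in the rack's top face (at x -30, y -75 mm from the rack's centre, in the rack's axes); holds a bolt or is empty
- rack_hole1 (a point): centre of the mouth of a rack hole, in the rack's top face (at x -30, y 0 mm from the rack's centre, in the rack's axes); holds a bolt or is empty
- rack_hole2 (a point): centre of the mouth of a rack hole, in the rack's top face (at x -30, y 75 mm from the rack's centre, in the rack's axes); holds a bolt or is empty
- rack_hole3 (a point): centre of the mouth of a rack hole, in the rack's top face (at x 30, y -75 mm from the rack's centre, in the rack's axes); holds a bolt or is empty
- rack_hole4 (a point): centre of the mouth of a rack hole, in the rack's top face (at x 30, y 0 mm from the rack's centre, in the rack's axes); holds a bolt or is empty
- rack_hole5 (a point): centre of the mouth of a rack hole, in the rack's top face (at x 30, y 75 mm from the rack's centre, in the rack's axes); holds a bolt or is empty
- spare_block: paler wooden block 210 x 60 x 60 mm (x, y, z), fixed, with a row of three 19 mm holes 70 mm apart along its x, holding two spare hexagon bolts and one smaller bolt, in any order. Origin at the centre of its underside.
- bolt0: steel wheel bolt, head up, 76 mm tall, 200 g: threaded shank 16 mm diameter, 50 long, chamfered end; collar 31 mm diameter, 6 high; hexagon head 27 mm across flats, 20 high. Origin on its axis at the threaded (lower) end, z towards the head; flats face its x axis and every 60 degrees from it. Starts and stays in a rack hole.
- bolt1: steel wheel bolt, head up, 76 mm tall, 200 g: threaded shank 16 mm diameter, 50 long, chamfered end; collar 31 mm diameter, 6 high; hexagon head 27 mm across flats, 20 high. Origin on its axis at the threaded (lower) end, z towards the head; flats face its x axis and every 60 degrees from it. Starts and stays in a rack hole.
- bolt2: steel wheel bolt, head up, 76 mm tall, 200 g: threaded shank 16 mm diameter, 50 long, chamfered end; collar 31 mm diameter, 6 high; hexagon head 27 mm across flats, 20 high. Origin on its axis at the threaded (lower) end, z towards the head; flats face its x axis and every 60 degrees from it. Starts and stays in a rack hole.
- spare0: steel wheel bolt, head up, 76 mm tall, 200 g: threaded shank 16 mm diameter, 50 long, chamfered end; collar 31 mm diameter, 6 high; hexagon head 27 mm across flats, 20 high. Origin on its axis at the threaded (lower) end, z towards the head; flats face its x axis and every 60 degrees from it. A spare: starts seated in the spare block, turned anyhow.
- spare1: steel wheel bolt, head up, 76 mm tall, 200 g: threaded shank 16 mm diameter, 50 long, chamfered end; collar 31 mm diameter, 6 high; hexagon head 27 mm across flats, 20 high. Origin on its axis at the threaded (lower) end, z towards the head; flats face its x axis and every 60 degrees from it. A spare: starts seated in the spare block, turned anyhow.
- small_bolt: smaller steel hexagon bolt in the spare block, not part of this set: shank 14 mm, collar 24 mm, head 19 mm across flats and 14 mm high, 70 mm tall overall. Bystander.
- lock_bolt: the locking bolt: steel, same shank (16 mm x 50 mm) and collar (31 mm x 6 mm) as the others, but with a plain ROUND head 26 mm diameter and 34 mm high, so 14 mm taller than the hexagon ones; 90 mm overall, about 240 g. Origin on its axis at the threaded (lower) end, z along the shank towards the head. At the start seated in a rack hole.
- lock_head (a point): centre of the flat top of the locking bolt's head, on its axis, 90 mm from the threaded end
- camera: inspection camera on a fixed stand at the far side of the bench: round foot 90 mm diameter, short post; the whole 160 mm tall. Origin at the centre of the foot's underside. The lens is 60 mm from the post towards the stand's -x, 150 mm above the bench.
- cam_head: the camera's head: grey housing, aluminium ring light 64 mm diameter, black lens barrel 38 mm diameter. Origin at the centre of the lens's front glass; z is the line of sight out of the lens, which leans 0.61 rad (35 degrees) from straight up, roughly towards the robot, so the lens looks obliquely upwards.
- focus (a point): the point in the air on the line of sight, 100 mm in front of the lens glass, where the threaded end is to be shown; about 232 mm above the bench
- socket: dark steel deep socket standing on end, 36 mm diameter, 78 mm tall, origin under its centre. Bystander.
- spacer: aluminium ring lying flat, 44 mm outside, 24 mm bore, 12 mm high, origin under its centre. Bystander.
- wrench: steel open wrench 200 mm long, lying flat. Bystander.
- jar: white plastic jar with a steel lid, 60 mm diameter, 70 mm tall, origin under its centre. Bystander.
Mind the look-alikes: they are no part of the job. What is shaped like the bolt1 but orange or purple is not meant.

How it is judged:
By the outcome, as a careful person would: the job done as asked, in the order asked, and still so for the second after the job is handed in, while the arm keeps its last pose, push and grip.
It also fails if it takes over 72 s, if anything falls off the work surface, if the arm or the gripper's body presses on something with over 40 N, if the wrist force passes 120 N, or if a joint passes its speed limit or range.

ROBOT

A 6-joint arm with a two-finger parallel gripper is mounted at the origin on the work surface. World frame = base frame: x ahead of the robot, y to its left, z up, the work surface at z = 0. Lengths are in m, angles in degrees, forces in N, time in s.
With the tool pointing down it reaches from about 0.25 to 0.725 m from the base axis. Payload 9.7 kg.
Tool frame: the origin (TCP) lies on the centre line of the jaws, within the pads' length; the fingertips stand 25 mm ahead of it and the grasp point (between the pads) lies 6 mm ahead of it; z points along the fingers, y is the direction in which the jaws open and shut (so a half turn about z gives the same grasp; the last joint's range is limited). The gripper opens to 85 mm and grips with 20 to 120 N. Pads are 22 mm wide; open, the fingers measure 114 mm over their backs; the gripper's body (76 mm by 85 mm) begins 54 mm behind the grasp point. The pads swing forward as they close: fully open they stand 13 mm farther back than shut.
Start: joints at [-76.433, 4.979, 10.078, 95.1, 0, 90], TCP at [0.129, -0.535, 0.256] pointing down, gripper open.
Joint ranges: [-179.16, 179.16], [-48.56, 103.87], [-65.8, 70.77], [-126.05, 130.52], [-82.76, 87.17], [-180, 180]. Speed limits (degrees/s): [127.2, 127.2, 147.25, 180, 180, 180].

INTERFACE

Orientations are given as a 3x3 rotation matrix whose columns are the frame's x, y, z axes.
In Python, from bench import * gives the robot as it stands.
- The arm moves only by the tool servo_tool, never from a script. Its argument "commands" is a list of rows, each a list of 7 numbers: the finger opening in cm, from 0 to 8.54, then the shift along the tool's x, y, z in cm, then the turn, a rotation vector about the tool's x, y, z in rad. A call has 1 to 12 rows; each row shifts and turns the commanded pose from where the row before left it, along the tool's axes as they then stand; what a row does not reach is not made up. A row lasts 1/12 s, in which the tool goes at most 41.7 mm and 7.16 degrees, less where a joint would pass 70% of its speed; a pose out of reach is approached as far as the arm can. A call with a gripper value outside its range is refused whole. The fingers move at their own pace and stop on an object; the grip force is fixed at half the most. Time passes only in rows, so rows that do not move let the fingers close. It gives the time, the measured TCP pose, the force and the opening at its end, in the units of the state.
- state(): the state, without advancing time (a new reading comes with each control period).
- read_camera(name): name is "side" or "top"; returns the picture (420x560x3 uint8, red, green, blue); there is no depth.
- get_calibration(name): a dict with "fov_y" (degrees; the focal length in pixels is half the picture's height over the tangent of half this angle, whatever the lens; pixels are square), "cx", "cy" (the principal point, pixels), "distortion" ([k1, k2, p1, p2, k3] as OpenCV has them; the pictures are not rectified), "world_to_cam" (4x4, takes a point from world to camera coordinates). Camera axes: x right, y up, looking along -z (the intrinsics and any distortion apply to the point x, -y, -z); pixel columns grow to the right and rows downward; lengths in m; the calibration is good to about 2 mm. A picture is of the moment at which its call begins. get_calibration takes no time and is no camera call.
- finish_job(): hands the job in, once; it reports no verdict.
Trained networks look in the newest picture that a camera, given by its name, has taken for a name from the list of things; names that differ only in an ending like _2 or _b are one class to them, and where a whole thing is asked for, a point or a joint stands for the part that bears it (a point fixed in the world has none). Each returns a list of dicts, best first, with "confidence" (0 to 1); they miss things now and then, are a little off and sometimes report something else, mostly with a low value. They report only what shows in the picture. A call takes as long as a camera call. They do not tell look-alikes from the thing itself.
- silhouettes(camera, target): "region" (420x560 bool, what is visible of it) and "extent" ([left, top, right, bottom] in pixels, round what is visible of it).
The state is a dict: "t": time; "joint_pos": joint angles; "dq": joint speeds; "joint_efforts": joint torques, N m; "ee_pos": TCP position; "orientation": TCP orientation; "force": force on the tool from outside, world axes, zero at the start; "ft_torque": the same for the moment, N m; "opening": finger opening in m.
Only numpy, scipy, OpenCV 4.12 (cv2) and the standard library are available. Lean on these libraries where they do the work, as an engineer would, in place of code of your own. Each camera call takes 0.05 s, during which the arm holds its last target.

## Working session

There is one attempt and no reset: what is moved stays moved. The work goes in short steps, Python scripts to look and compute and a tool call to move; the robot and the scene stay as the last step left them, time stands still between calls to the robot, and variables do not carry over. Pictures are saved under pics/ and viewed, and the job is handed in when it is done.

Besides the shell and the picture viewer there is one more tool, called after "Request:" as name(argument=value, ...) on one line, values as JSON. servo_tool: Moves the arm, as the interface text tells. Its arguments: {"type":"object","properties":{"commands":{"type":"array"}},"required":["commands"]}

```bash
ls; mkdir -p pics
python3 - <<'E'
from bench import *
import cv2
for n in ("side","top"):
    im=read_camera(n); cv2.imwrite(f"pics/{n}0.png",im[:,:,::-1]); c=get_calibration(n); print(n,c)
print(state())
E
```

```text
pics
side {'fov_y': 51.93143997587846, 'cx': 269.66410352950027, 'cy': 214.37625975944925, 'distortion': array([-0.0212757,  0.       ,  0.       ,  0.       ,  0.       ]), 'world_to_cam': array([[ 0.98391243, -0.1776856 ,  0.01855164, -0.61072496],
       [ 0.11710831,  0.71990069,  0.68412618, -0.12763896],
       [-0.13491471, -0.6709477 ,  0.7291277 , -0.98127661],
       [ 0.        ,  0.        ,  0.        ,  1.        ]])}
top {'fov_y': 47.74857596411352, 'cx': 279.0455946663, 'cy': 209.02931593722818, 'distortion': array([-0.03997052,  0.        ,  0.        ,  0.        ,  0.        ]), 'world_to_cam': array([[ 0.01637847, -0.99974692,  0.01542203, -0.10755734],
       [ 0.99950276,  0.01678622,  0.02669173, -0.58668038],
       [-0.02694385,  0.01497719,  0.99952474, -1.16183591],
       [ 0.        ,  0.        ,  0.        ,  1.        ]])}
{'t': 0.1, 'joint_pos': array([-7.64322730e+01,  5.01088017e+00,  1.00385235e+01,  9.50977471e+01,
       -2.51834505e-03,  9.00007649e+01]), 'dq': array([ 0.03149326, -0.08993152,  0.21182935,  0.0017414 ,  0.00922619,
        0.05682732]), 'joint_efforts': array([ 1.22986236e-03, -5.21562266e+01,  4.65651369e+01,  1.60404062e-02,
        6.43912495e-05, -9.74636180e-06]), 'ee_pos': array([ 0.12897819, -0.53449766,  0.25562159]), 'orientation': array([[ 9.72096413e-01,  2.34581446e-01, -3.29763307e-04],
       [ 2.34581674e-01, -9.72095699e-01,  1.17908634e-03],
       [-4.39697140e-05, -1.22354203e-03, -9.99999251e-01]]), 'force': array([-0.60954505,  0.33378675, -0.28412352]), 'ft_torque': array([-0.02202623, -0.01597434,  0.01457451]), 'opening': 0.08556941241981654}
```

View pics/side0.png

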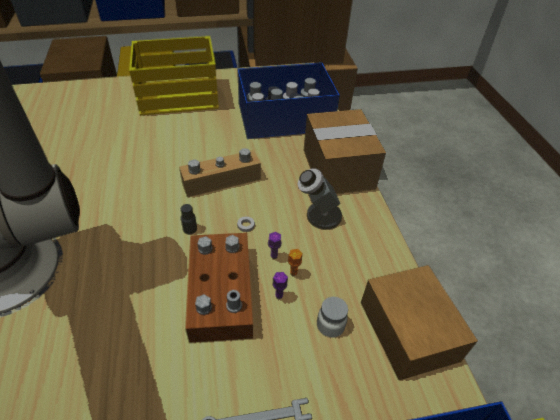

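View pics/top0.png

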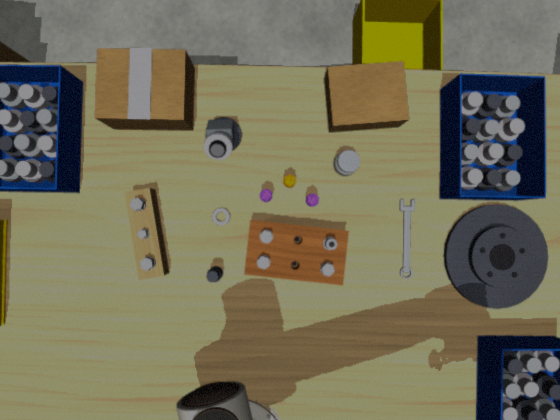

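```bash
cat > h.py <<'E'
from bench import *
import numpy as np, cv2
def cam(n):
    c=get_calibration(n); f=210/np.tan(np.radians(c["fov_y"]/2))
    K=np.array([[f,0,c["cx"]],[0,f,c["cy"]],[0,0,1.]]); M=np.diag([1,-1,-1,1.])@c["world_to_cam"]
    return K,np.array(c["distortion"]),M
def proj(n,P):
    K,d,M=cam(n); P=np.atleast_2d(P).astype(float)
    return cv2.projectPoints(P,cv2.Rodrigues(M[:3,:3])[0],M[:3,3],K,d)[0][:,0]
def ray(n,uv):
    K,d,M=cam(n); p=cv2.undistortPoints(np.array(uv,float).reshape(-1,1,2),K,d)[:,0]
    D=np.c_[p,np.ones(len(p))]@M[:3,:3]; o=-M[:3,:3].T@M[:3,3]; return o,D
def atz(n,uv,z):
    o,D=ray(n,uv); return o+D*((z-o[2])/D[:,2])[:,None]
E
python3 - <<'E'
from h import *
for n in ("top","side"):
    read_camera(n)
    for t in ["rack","spare_block","bolt0","spare0","small_bolt","lock_bolt","camera","cam_head","socket","spacer","jar"]:
        for r in silhouettes(n,t):
            m=r["region"]; ys,xs=np.nonzero(m)
            print(n,t,round(r["confidence"],2),[round(float(v),1) for v in r["extent"]],len(xs),xs.mean().round(1),ys.mean().round(1))
    im=read_camera(n)
    cr=(im[170:300,110:360] if n=="top" else im[140:345,170:350])
    cv2.imwrite(f"pics/{n}z.png",cv2.resize(cr,None,fx=3.1 if n=="top" else 2.9,fy=3.1 if n=="top" else 2.9,interpolation=cv2.INTER_CUBIC)[:,:,::-1])
E
```

```text
top rack 0.74 [246.3, 222.2, 343.9, 285.2] 4868 295.8 252.2
top spare_block 0.58 [127.5, 190.1, 166.9, 276.3] 2274 147.5 232.5
top bolt0 0.72 [305.0, 194.3, 316.8, 206.7] 111 312.0 200.6
top bolt0 0.69 [319.0, 262.5, 334.9, 274.8] 140 326.8 268.3
top bolt0 0.51 [259.0, 253.2, 268.1, 266.2] 136 263.5 261.5
top bolt0 0.48 [259.4, 228.0, 273.2, 246.8] 157 266.1 236.7
top bolt0 0.19 [206.3, 117.9, 241.9, 160.2] 1350 221.8 137.5
top spare0 0.74 [134.8, 254.3, 155.6, 270.2] 170 147.3 262.7
top spare0 0.71 [129.9, 197.9, 147.0, 210.0] 168 137.3 203.9
top small_bolt 0.66 [204.9, 118.0, 241.5, 160.8] 1214 222.0 137.7
top small_bolt 0.5 [139.0, 231.1, 148.5, 239.1] 74 142.7 233.1
top small_bolt 0.3 [245.4, 221.0, 350.1, 287.4] 4898 295.7 252.2
top lock_bolt 0.61 [246.0, 219.5, 347.6, 287.6] 4676 295.6 252.4
top camera 0.87 [205.8, 116.0, 242.0, 160.1] 1279 222.0 137.2
top camera 0.46 [136.5, 230.1, 149.6, 239.9] 113 143.6 233.0
top cam_head 0.94 [207.2, 121.2, 235.2, 161.6] 1071 219.2 138.9
top socket 0.59 [205.3, 265.7, 224.1, 279.3] 229 214.8 273.9
top spacer 0.69 [213.6, 207.9, 231.1, 226.4
[... 808 characters left out ...]
219.5 162.0
side lock_bolt 0.85 [227.4, 290.0, 244.0, 312.7] 320 233.4 301.1
side lock_bolt 0.48 [224.9, 236.5, 239.8, 250.9] 208 231.4 244.2
side camera 0.68 [296.2, 169.9, 339.4, 230.2] 1781 320.0 200.2
side camera 0.34 [236.0, 150.0, 249.1, 161.6] 155 244.5 155.0
side cam_head 0.68 [299.8, 169.3, 339.9, 230.8] 1665 319.9 200.3
side socket 0.94 [181.1, 205.2, 194.4, 233.9] 349 187.8 219.0
side socket 0.61 [194.4, 296.3, 209.5, 310.4] 255 202.9 305.0
side spacer 0.67 [186.0, 232.2, 254.8, 340.9] 6102 218.4 290.6
side spacer 0.55 [239.6, 218.1, 250.7, 233.2] 204 245.6 224.0
side jar 0.73 [314.8, 297.3, 346.3, 335.3] 1009 332.1 316.9
side jar 0.67 [185.7, 235.0, 254.0, 343.9] 5790 218.4 290.6
```

```bash
echo
```

```text
(no output)
```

View pics/topz.png

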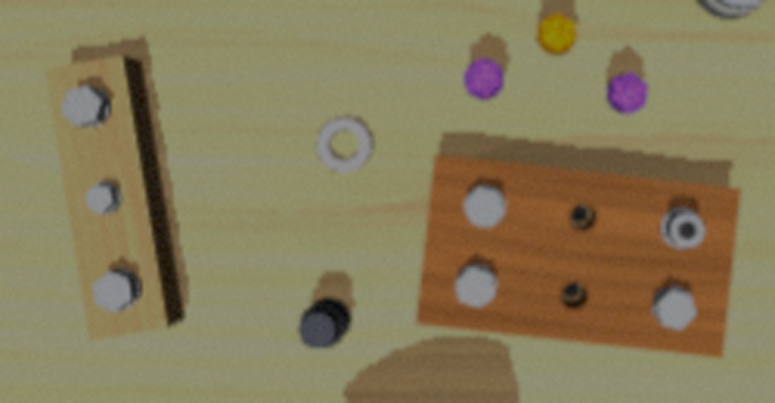

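View pics/sidez.png

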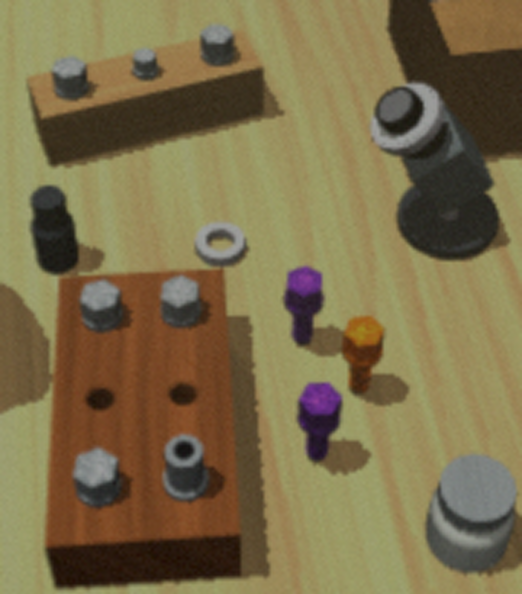

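```bash
cat >> h.py <<'E'
def tz(p): p=np.array(p,float); return (p+.5)/3.1-.5+[110,170]
def sz(p): p=np.array(p,float); return (p+.5)/2.9-.5+[170,140]
def Rz(a): return np.array([[np.cos(a),-np.sin(a),0],[np.sin(a),np.cos(a),0],[0,0,1]])
from scipy.optimize import least_squares
def fit(L,obs,x0):
    # obs: dict cam->[(local pt, uv)]
    def pose(x): return (Rz(x[2])@np.array(L_[0]).T).T
    def res(x,ks=None):
        r=[]
        for n in obs:
            P=np.array([o[0] for o in obs[n]],float); uv=np.array([o[1] for o in obs[n]],float)
            W=P@Rz(x[2]).T+[x[0],x[1],0]
            r.append((proj(n,W)-uv).ravel())
        return np.concatenate(r)
    s=least_squares(res,x0,loss="soft_l1"); return s.x,res(s.x).reshape(-1,2)
E
python3 - <<'E'
from h import *
Lr=[(.065,.1175,.06),(.065,-.1175,.06),(-.065,-.1175,.06),(-.065,.1175,.06),(.03,0,.06),(-.03,0,.06),(.03,.075,.086),(-.03,.075,.086),(-.03,-.075,.086),(.03,-.075,.1)]
T=tz([(437,154),(740,188),(721,355),(417,323),(582,216),(573,294),(486,206),(476,285),(675,308),(685,228)])
# side: TL=-x,+y ; TR=+x,+y ; BR=+x,-y; BL=-x,-y
Ls=[(-.065,.1175,.06),(.065,.1175,.06),(.065,-.1175,.06),(-.065,-.1175,.06),(-.03,0,.06),(.03,0,.06),(-.03,.075,.086),(.03,.075,.086),(-.03,-.075,.086),(.03,-.075,.1)]
S=sz([(60,279),(224,270),(240,541),(50,541),(100,398),(183,393),(100,292),(181,288),(97,464),(185,447)])
Lb=[(.03,0,0)]
for nm,o in (("both",{"top":list(zip(Lr,T)),"side":list(zip(Ls,S))}),("top",{"top":list(zip(Lr,T))}),("side",{"side":list(zip(Ls,S))})):
    x,r=fit(None,o,[.5,-.1,0]); print(nm,x[:2].round(4),np.degrees(x[2]).round(2)); print(r.round(1).T)
# spare block: top cam corners TL(50,68) TR(125,58) BR(168,325) BL(92,340)
print("blk", atz("top",tz([(48,68),(125,56),(168,327),(92,340)]),.06).round(4))
print("heads top",atz("top",tz([(84,104),(113,289)]),.086).round(4),atz("top",tz([(100,197)]),.08))
print("heads side",atz("side",sz([(70,70),(217,38)]),.086).round(4),atz("side",sz([(145,60)]),.08))
print("blk side",atz("side",sz([(30,84),(247,37),(264,67),(46,118)]),.06).round(4))
E
```

```text
both [ 0.4863 -0.1388] -5.44
[[-1.1  0.1  0.3 -0.8  0.1  0.1 -0.8 -0.4  0.1  0.5  0.1  0.4  0.8 -1.4
   0.8  0.7  0.3 -0.  -0.1  0.2]
 [-0.3 -0.2  0.8  0.2  0.   0.2  0.1  0.6  0.3  0.5 -0.9 -0.7 -2.5  1.9
  -0.4 -0.3  0.9  0.8  0.9  1. ]]
top [ 0.4868 -0.1391] -5.43
[[-0.9  0.2  0.4 -0.7  0.2  0.3 -0.6 -0.3  0.3  0.7]
 [-0.5 -0.4  0.5 -0.  -0.2  0.  -0.1  0.4  0.1  0.2]]
side [ 0.4859 -0.138 ] -5.47
[[-0.   0.2  0.5 -1.6  0.6  0.5  0.1 -0.2 -0.3 -0.1]
 [-1.1 -0.9 -2.8  1.5 -0.6 -0.5  0.6  0.6  0.6  0.7]]
blk [[0.622  0.2667 0.06  ]
 [0.6322 0.2082 0.06  ]
 [0.4271 0.1709 0.06  ]
 [0.4163 0.2284 0.06  ]]
heads top [[0.5942 0.2312 0.086 ]
 [0.4575 0.2065 0.086 ]] [[0.52524245 0.21924803 0.08      ]]
heads side [[0.456  0.2034 0.086 ]
 [0.5919 0.2279 0.086 ]] [[0.52378052 0.21406912 0.08      ]]
blk side [[0.4179 0.2208 0.06  ]
 [0.6243 0.2572 0.06  ]
 [0.6331 0.2109 0.06  ]
 [0.4302 0.1722 0.06  ]]
```

Run:
```python
from h import *
im=np.mean([read_camera("top").astype(float) for _ in range(6)],0)
sm=np.mean([read_camera("side").astype(float) for _ in range(6)],0)
np.save("t.npy",im);np.save("s.npy",sm)
def c(im,u,v,h=14,k=14):
    a=im[v-h:v+h,u-h:u+h].astype(np.float32); return np.clip(cv2.resize(a,None,fx=k,fy=k,interpolation=cv2.INTER_CUBIC)*1.2,0,255).astype(np.uint8)
row=np.hstack([c(im,138,204),c(im,147,263)]);
row2=np.hstack([c(sm,194,166),c(sm,245,155)])
a=np.vstack([row,row2])
a=cv2.resize(a,None,fx=.75,fy=.75)
cv2.imwrite("pics/hex.png",a[:,:,::-1]); print(a.shape,state()["t"])
```

```text
(588, 588, 3) 2.0
```

View pics/hex.png

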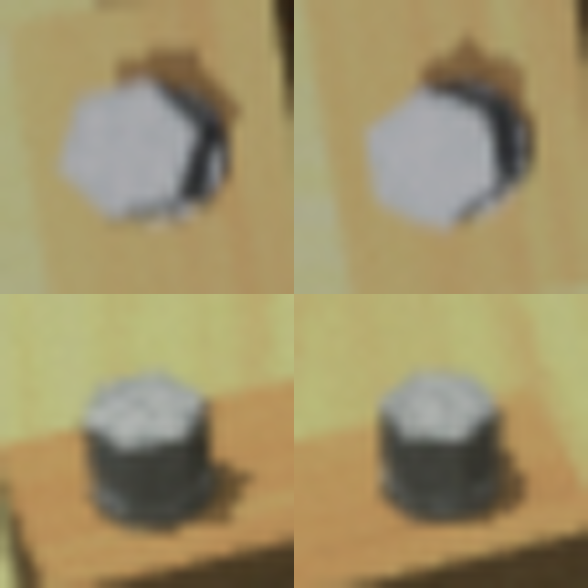

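Run:
```python
from h import *
im=np.load("t.npy")
def hexfit(u0,v0,z,R,name):
    # synth: sample hex of across flats 27 at z; maximise contrast inside/outside(brightness)
    g=im.min(2).astype(np.float32) # min channel: wood low, steel high
    a=g[int(v0)-14:int(v0)+14,int(u0)-14:int(u0)+14]; k=8
    b=cv2.resize(a,None,fx=k,fy=k,interpolation=cv2.INTER_CUBIC)
    m=(b>130).astype(np.uint8)
    n,l,st,ce=cv2.connectedComponentsWithStats(m); i=1+np.argmax(st[1:,4]); 
    cnt=max(cv2.findContours((l==i).astype(np.uint8),cv2.RETR_EXTERNAL,cv2.CHAIN_APPROX_NONE)[0],key=len)[:,0]
    uv=(cnt+.5)/k-.5+[int(u0)-14,int(v0)-14]
    W=atz("top",uv,z)[:,:2]; c0=atz("top",(ce[i]+.5)/k-.5+[int(u0)-14,int(v0)-14],z)[0]
    d=W-c0[:2]; th=np.arctan2(d[:,1],d[:,0]); r=np.hypot(*d.T)
    ph=np.angle(np.sum(r*np.exp(6j*th)))/6
    print(name,c0.round(4),"area mm2",st[i,4]/k/k,"vertex angles",(np.degrees(ph)+np.array([-60,0,60])).round(1),"flatnormal",(np.degrees(ph)+np.array([-30,30,90])).round(1),"r",r.min().round(4),r.max().round(4))
hexfit(138,204,.086,0,"A"); hexfit(147,263,.086,0,"B"); hexfit(266,237,.086,0,"rk"); hexfit(263,262,.086,0,"rk"); hexfit(327,268,.086,0,"rk")
```

```text
A [0.593  0.2341 0.086 ] area mm2 93.390625 vertex angles [-74.6 -14.6  45.4] flatnormal [-44.6  15.4  75.4] r 0.0111 0.0137
B [0.4556 0.2079 0.086 ] area mm2 96.640625 vertex angles [-49.9  10.1  70.1] flatnormal [-19.9  40.1 100.1] r 0.0113 0.014
rk [ 0.5224 -0.0673  0.086 ] area mm2 100.625 vertex angles [-40.5  19.5  79.5] flatnormal [-10.5  49.5 109.5] r 0.0119 0.0139
rk [ 0.463  -0.0617  0.086 ] area mm2 98.71875 vertex angles [-46.9  13.1  73.1] flatnormal [-16.9  43.1 103.1] r 0.0116 0.0138
rk [ 0.4487 -0.211   0.086 ] area mm2 92.03125 vertex angles [-43.8  16.2  76.2] flatnormal [-13.8  46.2 106.2] r 0.0115 0.0134
```

Request:
servo_tool(commands=[[5,2.0,-2.7,0,0,0,0],[5,2.0,-2.7,0,0,0,0],[5,2.0,-2.7,0,0,0,0],[5,2.0,-2.7,0,0,0,0],[5,2.0,-2.7,0,0,0,0],[5,2.0,-2.7,0,0,0,0],[5,2.0,-2.7,0,0,0,0],[5,2.0,-2.7,0,0,0,0],[5,2.0,-2.7,0,0,0,0],[5,2.0,-2.7,0,0,0,0]])

```text
t: 2.83
ee_pos: [0.2602, -0.2238, 0.2565]
orientation: [[0.972, 0.234, 0.001], [0.234, -0.972, -0.001], [0.001, 0.001, -1.0]]
force: [0.5, 0.4, 1.2]
opening: 0.0501
```

```bash
cat >> h.py <<'E'
def to(p,ya=None,tz=None):
    "delta in tool axes to reach position p with tool y at world angle ya (deg, mod 180) pointing down"
    s=state(); R=s["orientation"]; d=R.T@(np.array(p)-s["ee_pos"]); 
    print("t",round(s["t"],2),"ee",s["ee_pos"].round(4),"q",s["joint_pos"].round(1),"op",round(s["opening"],4),"F",s["force"].round(1))
    if ya is not None:
        a=(ya-np.degrees(np.arctan2(R[1,1],R[0,1]))+90)%180-90
        Rt=Rz(np.radians(a))@R
        # level
        from scipy.spatial.transform import Rotation as Ro
        z=Rt[:,2]; v=np.cross(z,[0,0,-1]); Rt=Ro.from_rotvec(v).as_matrix()@Rt
        rv=Ro.from_matrix(R.T@Rt).as_rotvec(); print("rotvec",rv.round(4), "dy",round(a,2)); print("pos shift AFTER rot (cm)",(100*Rt.T@(np.array(p)-s["ee_pos"])).round(2))
    print("shift before rot (cm)",(100*d).round(2))
E
python3 -c "
from h import *
to([.456,.206,.2],100)"
```

```text
t 2.83 ee [ 0.2602 -0.2238  0.2565] q [-40.7 -23.1 -14.3  98.7   0.  125.8] op 0.0501 F [0.5 0.4 1.2]
rotvec [ 0.0007 -0.0006  0.0617] dy -3.53
pos shift AFTER rot (cm) [ 26.74 -38.93   5.65]
shift before rot (cm) [ 29.09 -37.21   5.64]
```

Request:
servo_tool(commands=[[5,0,0,0,0,0,-0.123],[5,0,0,0,0,0,-0.123],[5,0,0,0,0,0,-0.123],[5,0,0,0,0,0,-0.123],[5,0,0,0,0,0,-0.123],[5,0,0,0,0,0,-0.123],[5,0,0,0,0,0,-0.123],[5,0,0,0,0,0,-0.123],[5,0,0,0,0,0,-0.123],[5,0,0,0,0,0,-0.123],[5,0,0,0,0,0,-0.123],[5,0,0,0,0,0,-0.123]])

```text
t: 3.83
ee_pos: [0.2601, -0.2253, 0.2564]
orientation: [[-0.148, 0.989, 0.0], [0.989, 0.148, -0.0], [-0.0, 0.0, -1.0]]
force: [-1.1, 0.4, -0.8]
opening: 0.05
```

Request:
servo_tool(commands=[[5,0,0,0,0,0,-0.123],[5,0,0,0,0,0,-0.123],[5,0,0,0,0,0,-0.123],[5,0,0,0,0,0,-0.123],[5,0,0,0,0,0,-0.123],[5,0,0,0,0,0,-0.123],[5,0,0,0,0,0,-0.123],[5,0,0,0,0,0,-0.123],[5,0,0,0,0,0,-0.123],[5,0,0,0,0,0,-0.123],[5,0,0,0,0,0,-0.123],[5,0,0,0,0,0,-0.123]])

```text
t: 4.83
ee_pos: [0.2601, -0.2253, 0.2564]
orientation: [[-0.999, -0.053, 0.0], [-0.053, 0.999, -0.0], [-0.0, -0.0, -1.0]]
force: [0.6, 0.4, 0.5]
opening: 0.05
```

```bash
python3 -c "
from h import *
to([.456,.206,.16],100)"
```

```text
t 4.83 ee [ 0.2601 -0.2253  0.2564] q [-40.9 -22.9 -14.3  98.6   0.  -43.9] op 0.05 F [0.6 0.4 0.5]
rotvec [-0.0002  0.0002 -0.1213] dy 6.95
pos shift AFTER rot (cm) [-26.78  39.07   9.64]
shift before rot (cm) [-21.86  42.02   9.64]
```

Request:
servo_tool(commands=[[5,0,0,0,0,0,-0.121],[5,-2.1,3.0,0,0,0,0],[5,-2.1,3.0,0,0,0,0],[5,-2.1,3.0,0,0,0,0],[5,-2.1,3.0,0,0,0,0],[5,-2.1,3.0,0,0,0,0],[5,-2.1,3.0,0,0,0,0],[5,-2.1,3.0,0,0,0,0],[5,-2.1,3.0,0,0,0,0],[5,-2.1,3.0,0.5,0,0,0],[5,-2.1,3.0,1,0,0,0],[5,-2.1,3.0,1.5,0,0,0]])

```text
t: 5.83
ee_pos: [0.4334, 0.141, 0.2271]
orientation: [[-0.986, -0.168, 0.003], [-0.168, 0.986, 0.001], [-0.003, 0.0, -1.0]]
force: [0.3, -1.1, 0.8]
opening: 0.0499
```

Request:
servo_tool(commands=[[5,-2.0,3.0,1.5,0,0,0],[5,-1.6,3.0,2.0,0,0,0],[5,0,0,2,0,0,0],[5,0,0,0,0,0,0]])

```text
t: 6.17
ee_pos: [0.4567, 0.2048, 0.1669]
orientation: [[-0.985, -0.17, -0.006], [-0.17, 0.985, -0.003], [0.006, -0.002, -1.0]]
force: [-1.1, -0.9, -0.6]
opening: 0.0497
```

```bash
python3 -c "
from h import *
to([.456,.206,.092],100)
ims=[]
for n,u,v in(('top',147,263),('side',194,166)):
    im=read_camera(n); ims.append(cv2.resize(im[v-40:v+40,u-50:u+50],None,fx=4,fy=4,interpolation=cv2.INTER_CUBIC))
cv2.imwrite('pics/b1.png',np.hstack(ims)[:,:,::-1])"
```

```text
t 6.17 ee [0.4567 0.2048 0.1669] q [24.1 -2.3 -7.2 85.5 -0.  14.4] op 0.0497 F [-1.1 -0.9 -0.6]
rotvec [-0.0016 -0.0063 -0.0037] dy 0.21
pos shift AFTER rot (cm) [0.05 0.13 7.49]
shift before rot (cm) [-0.    0.15  7.49]
```

View pics/b1.png

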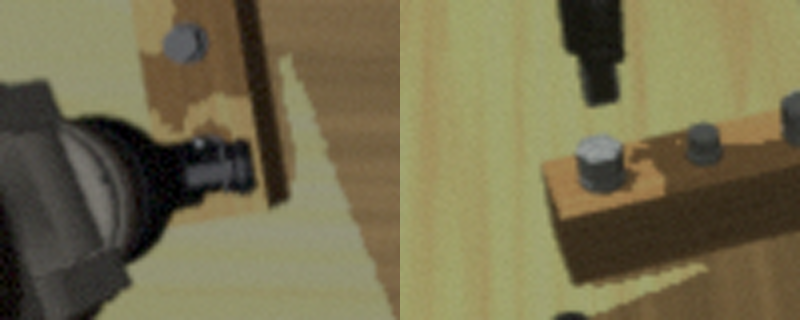

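Request:
servo_tool(commands=[[5,0.05,0.13,2,0,0,0],[5,0,0,2,0,0,0],[5,0,0,1.5,0,0,0],[5,0,0,1.0,0,0,0],[5,0,0,0.5,0,0,0],[5,0,0,0.3,0,0,0],[5,0,0,0,0,0,0],[5,0,0,0,0,0,0]])

```text
t: 6.93
ee_pos: [0.4578, 0.2051, 0.0994]
orientation: [[-0.986, -0.167, 0.001], [-0.167, 0.986, 0.001], [-0.001, 0.0, -1.0]]
force: [0.3, -0.7, -0.4]
opening: 0.0499
```

```bash
python3 -c "
from h import *
to([.456,.206,.092],100)
ims=[]
for n,u,v in(('top',147,263),('side',194,166)):
    im=read_camera(n); ims.append(cv2.resize(im[v-30:v+30,u-40:u+40],None,fx=5,fy=5,interpolation=cv2.INTER_CUBIC))
cv2.imwrite('pics/b2.png',np.hstack(ims)[:,:,::-1])"
```

```text
t 6.93 ee [0.4578 0.2051 0.0994] q [ 24.1  -1.8 -14.2  77.5   0.   14.5] op 0.0499 F [ 0.3 -0.7 -0.4]
rotvec [ 0.0004  0.0014 -0.0067] dy 0.38
pos shift AFTER rot (cm) [0.16 0.12 0.74]
shift before rot (cm) [0.16 0.12 0.74]
```

View pics/b2.png

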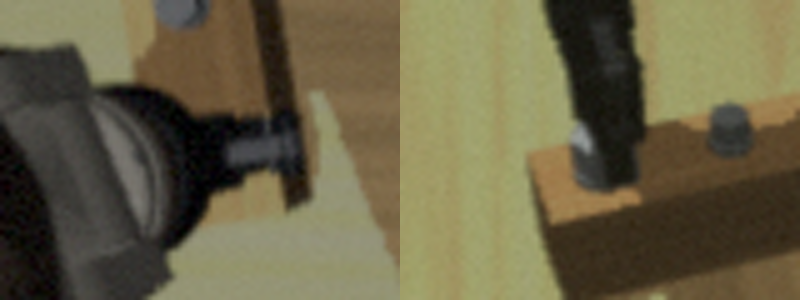

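Request:
servo_tool(commands=[[5,0.16,0.12,0.4,0,0,0],[5,0,0,0.25,0,0,0],[2,0,0,0,0,0,0],[2,0,0,0,0,0,0],[2,0,0,0,0,0,0],[2,0,0,0,0,0,0],[2,0,0,0,0,0,0],[2,0,0,0,0,0,0],[2,0,0,0,0,0,0]])

```text
t: 7.78
ee_pos: [0.4556, 0.2061, 0.0919]
orientation: [[-0.986, -0.167, 0.0], [-0.167, 0.986, 0.0], [-0.0, 0.0, -1.0]]
force: [-0.4, 0.1, 1.6]
opening: 0.0258
```

Request:
servo_tool(commands=[[2,0,0,-1,0,0,0],[2,0,0,-2,0,0,0],[2,0,0,-2,0,0,0],[2,0,0,-2,0,0,0],[2,0,0,-2,0,0,0],[2,0,0,-2,0,0,0],[2,0,0,-2,0,0,0],[2,0,0,0,0,0,0]])

```text
t: 8.45
ee_pos: [0.4565, 0.2063, 0.2261]
orientation: [[-0.986, -0.167, 0.005], [-0.167, 0.986, 0.002], [-0.005, 0.001, -1.0]]
force: [-0.1, -0.0, -2.7]
opening: 0.0256
```

```bash
python3 -c "
from h import *
R=Rz(np.radians(-5.44))
for k,l in (('h4',(.03,0,0)),('h1',(-.03,0,0)),('lock',(.03,-.075,0))): print(k,(R@l+[.4866,-.139,0]).round(4))
to([.5165,-.1418,.2],None)
ims=[]
for n in('top','side'):
    s=state(); u,v=proj(n,s['ee_pos'])[0].astype(int)
    im=read_camera(n); ims.append(cv2.resize(im[v-30:v+40,u-40:u+40],(400,350),interpolation=cv2.INTER_CUBIC))
cv2.imwrite('pics/b3.png',np.hstack(ims)[:,:,::-1])"
```

```text
h4 [ 0.5165 -0.1418  0.    ]
h1 [ 0.4567 -0.1362  0.    ]
lock [ 0.5094 -0.2165  0.    ]
t 8.45 ee [0.4565 0.2063 0.2261] q [24.3 -2.6 -0.9 91.3 -0.  14.7] op 0.0256 F [-0.1 -0.  -2.7]
shift before rot (cm) [ -0.08 -35.33   2.58]
```

View pics/b3.png

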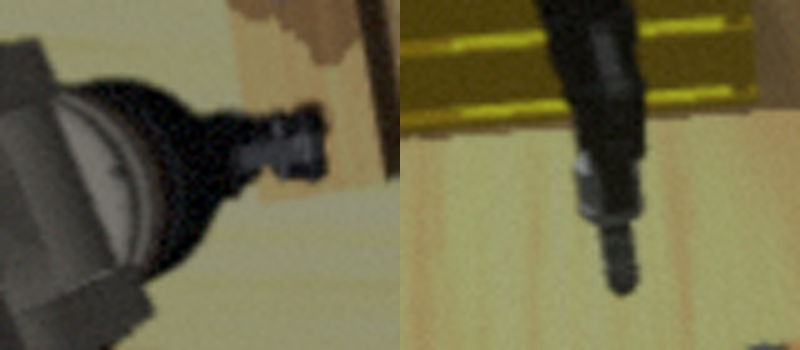

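```bash
python3 -c "
from h import *
s=state();p=s['ee_pos']
n='side'; im=read_camera(n)
u,v=proj(n,p)[0].astype(int); u0,v0=u-30,v-25
a=cv2.resize(im[v0:v0+60,u0:u0+60],(600,600),interpolation=cv2.INTER_CUBIC); a=np.clip(a*1.6,0,255).astype(np.uint8)
for dx,c in ((0,(255,0,0)),(-.003,(0,255,0))):
  Q=proj(n,[p+[dx,0,-.0059],p+[dx,0,-.0319],p+[dx,0,-.0819]])
  for q in Q: cv2.circle(a,tuple(((q+.5-[u0,v0])*10).astype(int)),3,c,-1)
print(Q)
cv2.imwrite('pics/b4.png',a[:,:,::-1])"
```

```text
[[186.42890482 121.11501155]
 [187.72689314 130.14260528]
 [190.10011584 146.62438165]]
```

View pics/b4.png

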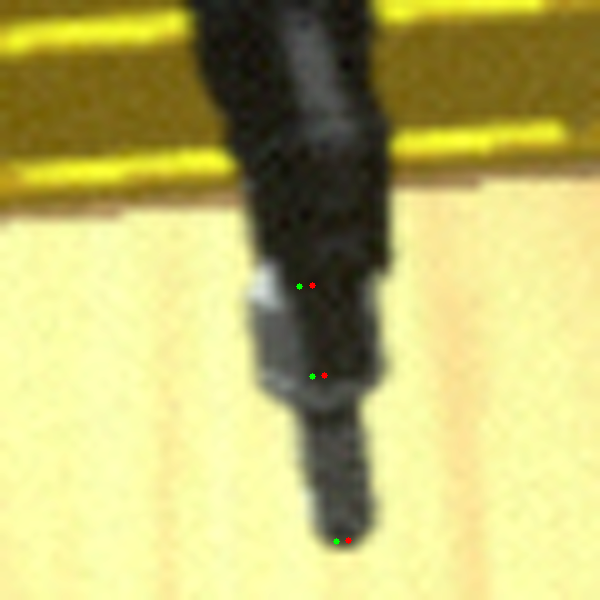

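Request:
servo_tool(commands=[[2,0,-1.5,0,0,0,0],[2,0,-3.4,0,0,0,0],[2,0,-3.6,0,0,0,0],[2,0,-3.6,0,0,0,0],[2,0,-3.6,0,0,0,0],[2,0,-3.6,0,0,0,0],[2,0,-3.6,0,0,0,0],[2,0,-3.6,0,0,0,0],[2,0,-3.6,0,0,0,0],[2,0,-3.3,0.5,0,0,0],[2,0,-1.5,2,0,0,0],[2,0,0,2,0,0,0]])

```text
t: 9.6
ee_pos: [0.5139, -0.1412, 0.1749]
orientation: [[-0.986, -0.164, -0.001], [-0.164, 0.986, -0.001], [0.001, -0.0, -1.0]]
force: [0.2, 0.6, -2.6]
opening: 0.0257
```

Request:
servo_tool(commands=[[2,0,0,0.5,0,0,0],[2,0,0,0,0,0,0],[2,0,0,0,0,0,0]])

```text
t: 9.85
ee_pos: [0.5136, -0.1375, 0.1716]
orientation: [[-0.986, -0.168, -0.001], [-0.168, 0.986, 0.0], [0.001, 0.001, -1.0]]
force: [0.5, 0.2, -2.1]
opening: 0.0254
```

```bash
cat >> h.py <<'E'
def ov(fn,tip,top,rack=(.4866,-.139,-5.44),extra=()):
    "side+top crops around the TCP with predicted bolt axis points(red) and hole rim (green)"
    s=state();p=s['ee_pos'];o=[]
    for n in('top','side'):
        im=read_camera(n); u,v=proj(n,p-[0,0,.06])[0].astype(int); u0,v0=u-25,v-25
        a=cv2.resize(im[v0:v0+50,u0:u0+50],(400,400),interpolation=cv2.INTER_CUBIC); a=np.clip(a*1.4,0,255).astype(np.uint8)
        def dr(P,c,r=2):
            for q in proj(n,P): cv2.circle(a,tuple(((q+.5-[u0,v0])*8).astype(int)),r,c,-1)
        z=s['orientation'][:,2]
        dr([p+z*top,p+z*(top+.026),p+z*tip],(255,0,0))
        R=Rz(np.radians(rack[2])); t=np.arange(0,6.28,.4)
        for hx in(-.03,.03):
            c=R@[hx,0,0]+[rack[0],rack[1],.06]
            dr(c+np.c_[np.cos(t),np.sin(t),0*t]*.0095,(0,255,0),1)
        o.append(a)
    cv2.imwrite(fn,np.hstack(o)[:,:,::-1])
E
python3 -c "
from h import *
to([.5165,-.1418,.16],100)
ov('pics/c1.png',.0819,.0059)"
```

```text
t 9.85 ee [ 0.5136 -0.1375  0.1716] q [-15.    1.7  -2.8  85.6   0.  -24.7] op 0.0254 F [ 0.5  0.2 -2.1]
rotvec [ 0.0005 -0.001  -0.0057] dy 0.33
pos shift AFTER rot (cm) [-0.21 -0.47  1.16]
shift before rot (cm) [-0.21 -0.47  1.16]
```

View pics/c1.png

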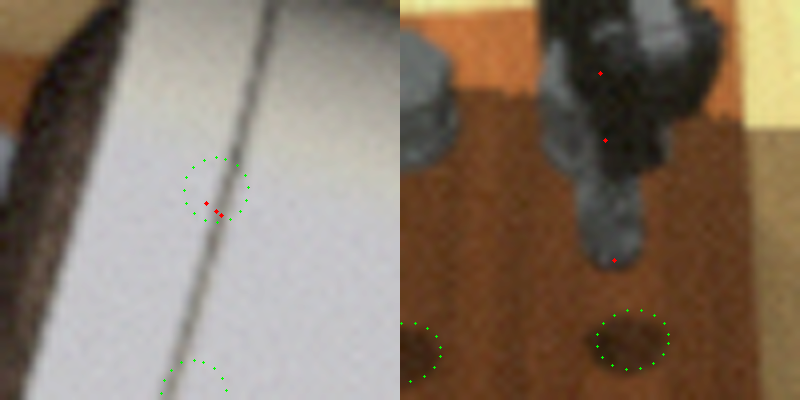

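Request:
servo_tool(commands=[[2,-0.16,-0.48,0.8,0,0,0],[2,0,0,1.0,0,0,0],[2,0,0,0.7,0,0,0],[2,0,0,0,0,0,0],[2,0,0,0,0,0,0],[2,0,0,0,0,0,0]])

```text
t: 10.45
ee_pos: [0.5163, -0.1424, 0.1468]
orientation: [[-0.986, -0.167, -0.0], [-0.167, 0.986, 0.0], [0.0, 0.0, -1.0]]
force: [0.6, -0.8, -1.9]
opening: 0.0257
```

```bash
python3 -c "
from h import *
to([.5160,-.142,.0919],100)
ov('pics/c2.png',.0819,.0059)"
```

```text
t 10.45 ee [ 0.5163 -0.1424  0.1468] q [-15.4   2.2  -4.9  82.9   0.  -25.1] op 0.0257 F [ 0.6 -0.8 -1.9]
rotvec [ 0.     -0.0001 -0.0063] dy 0.36
pos shift AFTER rot (cm) [0.03 0.05 5.49]
shift before rot (cm) [0.03 0.05 5.49]
```

View pics/c2.png

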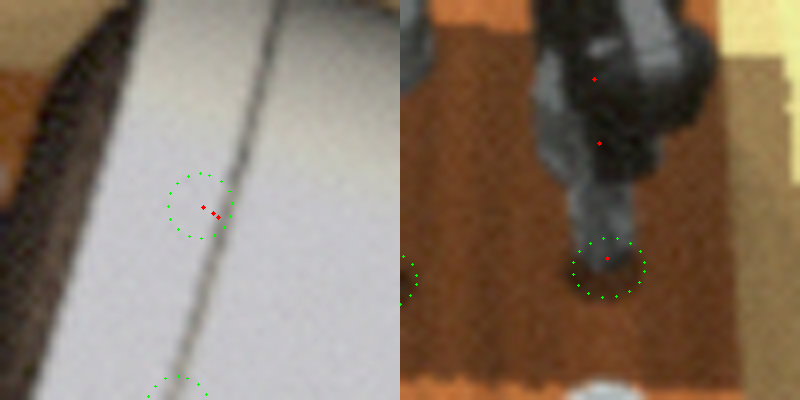

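Request:
servo_tool(commands=[[2,0,0,0.4,0,0,0],[2,0,0,0.4,0,0,0],[2,0,0,0.4,0,0,0],[2,0,0,0.4,0,0,0],[2,0,0,0,0,0,0]])

```text
t: 10.97
ee_pos: [0.5159, -0.1424, 0.1296]
orientation: [[-0.986, -0.167, -0.001], [-0.167, 0.986, 0.0], [0.001, 0.001, -1.0]]
force: [-0.3, -0.1, -3.6]
opening: 0.0257
```

Request:
servo_tool(commands=[[2,0,0,0.6,0,0,0],[2,0,0,0.7,0,0,0],[2,0,0,0.7,0,0,0],[2,0,0,0.7,0,0,0],[2,0,0,0.5,0,0,0],[2,0,0,0.3,0,0,0],[2,0,0,0.2,0,0,0],[2,0,0,0,0,0,0]])

```text
t: 11.63
ee_pos: [0.5162, -0.1424, 0.0934]
orientation: [[-0.986, -0.167, -0.001], [-0.167, 0.986, 0.0], [0.0, 0.0, -1.0]]
force: [0.4, -0.1, -2.3]
opening: 0.0257
```

Request:
servo_tool(commands=[[2,0,0,0.12,0,0,0],[2,0,0,0,0,0,0],[4,0,0,0,0,0,0],[4,0,0,0,0,0,0],[4,0,0,0,0,0,0],[4,0,0,-1,0,0,0],[4,0,0,-3,0,0,0],[4,0,0,-3.5,0,0,0],[4,0,0,-3.5,0,0,0],[4,0,0,0,0,0,0]])

```text
t: 12.47
ee_pos: [0.5182, -0.143, 0.2108]
orientation: [[-0.986, -0.167, 0.01], [-0.167, 0.986, -0.003], [-0.009, -0.004, -1.0]]
force: [1.6, 0.2, -0.5]
opening: 0.0397
```

```bash
python3 -c "
from h import *
to([.593,.231,.19],75.4)
im=read_camera('side')
cv2.imwrite('pics/c3.png',cv2.resize(im[140:345,170:350],None,fx=2.9,fy=2.9,interpolation=cv2.INTER_CUBIC)[:,:,::-1])"
```

```text
t 12.47 ee [ 0.5182 -0.143   0.2108] q [-15.4   2.    1.9  89.3   0.  -25.1] op 0.0397 F [ 1.6  0.2 -0.5]
rotvec [-0.0023  0.0099  0.423 ] dy -24.23
pos shift AFTER rot (cm) [ 2.19 38.08  2.08]
shift before rot (cm) [-13.61  35.63   2.06]
```

View pics/c3.png

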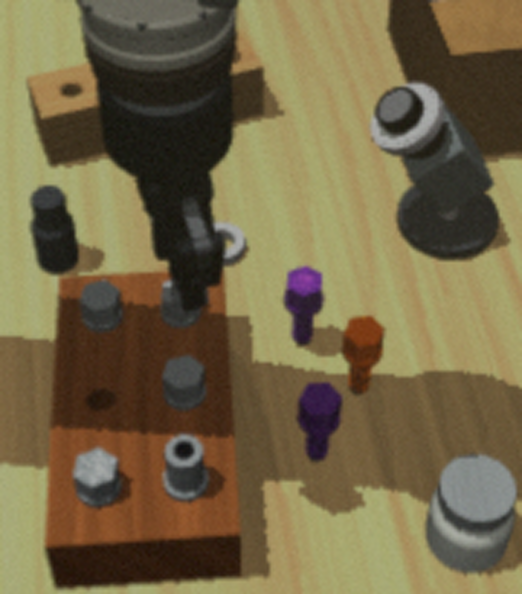

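Request:
servo_tool(commands=[[5,0,0,0,0,0,0.106],[5,0,0,0,0,0.01,0.106],[5,0,0,0,0,0,0.106],[5,0,0,0,0,0,0.105],[5,0.2,3.0,0,0,0,0],[5,0.2,3.8,0,0,0,0],[5,0.2,3.8,0,0,0,0],[5,0.2,3.8,0,0,0,0],[5,0.2,3.8,0,0,0,0],[5,0.2,3.8,0,0,0,0],[5,0.2,3.8,0,0,0,0],[5,0.2,3.8,0,0,0,0]])

```text
t: 13.52
ee_pos: [0.5753, 0.1499, 0.202]
orientation: [[-0.968, 0.252, -0.01], [0.252, 0.968, -0.0], [0.01, -0.003, -1.0]]
force: [0.3, -0.4, -0.7]
opening: 0.05
```

Request:
servo_tool(commands=[[5,0.2,3.5,0,0,0,0],[5,0.2,3,0.5,0,0,0],[5,0.2,2,1,0,0,0],[5,0,0,1.5,0,0,0],[5,0,0,0,0,0,0],[5,0,0,0,0,0,0]])

```text
t: 14.02
ee_pos: [0.5902, 0.2316, 0.171]
orientation: [[-0.968, 0.252, -0.012], [0.252, 0.968, -0.001], [0.012, -0.004, -1.0]]
force: [-0.4, 0.4, 0.5]
opening: 0.0496
```

```bash
python3 -c "
from h import *
to([.5935,.231,.092],75.4)
"
```

```text
t 14.02 ee [0.5902 0.2316 0.171 ] q [21.3 16.4 13.8 88.   0.2 35.9] op 0.0496 F [-0.4  0.4  0.5]
rotvec [-0.0041 -0.0115  0.0004] dy -0.02
pos shift AFTER rot (cm) [-0.34  0.03  7.9 ]
shift before rot (cm) [-0.43  0.06  7.89]
```

Request:
servo_tool(commands=[[5,-0.3,0,0,-0.004,-0.0115,0],[5,-0.05,0.03,2,0,0,0],[5,0,0,2,0,0,0],[5,0,0,1.5,0,0,0],[5,0,0,0.7,0,0,0],[5,0,0,0.3,0,0,0],[5,0,0,0,0,0,0],[5,0,0,0,0,0,0]])

```text
t: 14.68
ee_pos: [0.595, 0.2311, 0.1082]
orientation: [[-0.968, 0.253, 0.004], [0.253, 0.968, 0.002], [-0.003, 0.002, -1.0]]
force: [1.4, -0.2, 0.3]
opening: 0.0504
```

```bash
python3 -c "
from h import *
to([.5935,.231,.092],75.4)
ims=[]
for n,u,v in(('top',137,204),('side',245,150)):
    im=read_camera(n); ims.append(cv2.resize(im[v-30:v+30,u-40:u+40],None,fx=5,fy=5,interpolation=cv2.INTER_CUBIC))
cv2.imwrite('pics/d1.png',np.hstack(ims)[:,:,::-1])"
```

```text
t 14.68 ee [0.595  0.2311 0.1082] q [21.2 16.4  6.9 80.2  0.  35.9] op 0.0504 F [ 1.4 -0.2  0.3]
rotvec [ 0.0025  0.0034 -0.0004] dy 0.03
pos shift AFTER rot (cm) [ 0.14 -0.04  1.62]
shift before rot (cm) [ 0.15 -0.05  1.62]
```

View pics/d1.png

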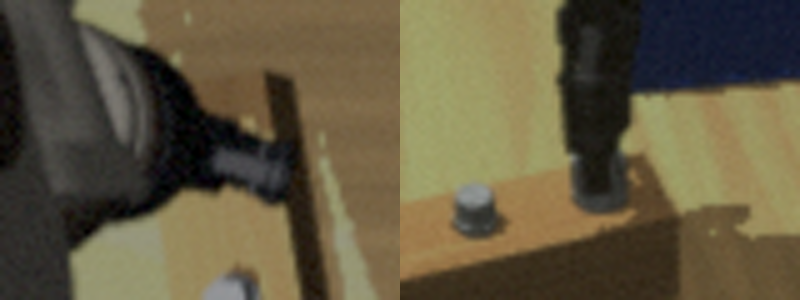

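Straddling the spare at side crop (600,180); centred. Lower and grip.

Request:
servo_tool(commands=[[5,0.12,-0.04,0.6,0.002,0.003,0],[5,0,0,0.6,0,0,0],[5,0,0,0.4,0,0,0],[5,0,0,0,0,0,0],[2,0,0,0,0,0,0],[2,0,0,0,0,0,0],[2,0,0,0,0,0,0],[2,0,0,0,0,0,0],[2,0,0,0,0,0,0],[2,0,0,0,0,0,0],[2,0,0,0,0,0,0]])

```text
t: 15.7
ee_pos: [0.5934, 0.2315, 0.0912]
orientation: [[-0.968, 0.252, -0.0], [0.252, 0.968, 0.0], [0.001, 0.0, -1.0]]
force: [0.3, 3.8, 2.3]
opening: 0.0256
```

Request:
servo_tool(commands=[[2,0,0,-1,0,0,0],[2,0,0,-2,0,0,0],[2,0,0,-2,0,0,0],[2,0,0,-2,0,0,0],[2,0,0,-2,0,0,0],[2,0,0,-2,0,0,0],[2,0,0,-2,0,0,0],[2,0,0,0,0,0,0]])

```text
t: 16.37
ee_pos: [0.594, 0.231, 0.2245]
orientation: [[-0.968, 0.252, 0.003], [0.252, 0.968, 0.001], [-0.003, 0.001, -1.0]]
force: [0.2, -0.0, -1.4]
opening: 0.0257
```

```bash
python3 -c "
from h import *
to([.4567,-.1362,.17],None)
ov('pics/d2.png',.082,.0059)"
```

```text
t 16.37 ee [0.594  0.231  0.2245] q [21.3 16.7 20.  93.2 -0.  35.9] op 0.0257 F [ 0.2 -0.  -1.4]
shift before rot (cm) [  4.04 -39.     5.39]
```

View pics/d2.png

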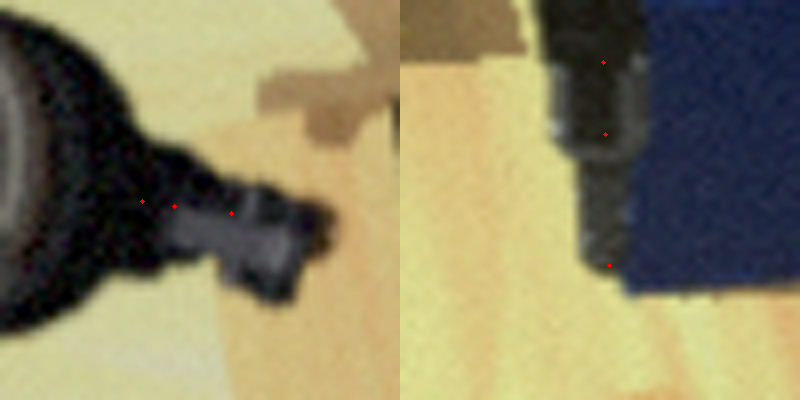

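Request:
servo_tool(commands=[[2,0.2,-1.7,0,0,0,0],[2,0.35,-3.5,0,0,0,0],[2,0.4,-3.7,0,0,0,0],[2,0.4,-3.7,0,0,0,0],[2,0.4,-3.7,0,0,0,0],[2,0.4,-3.7,0,0,0,0],[2,0.4,-3.7,0,0,0,0],[2,0.4,-3.7,0,0,0,0],[2,0.4,-3.7,0,0,0,0],[2,0.4,-3.7,0,0,0,0],[2,0.3,-3.0,0.5,0,0,0],[2,0,-1.2,2,0,0,0]])

```text
t: 17.47
ee_pos: [0.4545, -0.1391, 0.1964]
orientation: [[-0.967, 0.255, 0.0], [0.255, 0.967, -0.002], [-0.001, -0.002, -1.0]]
force: [0.1, 0.8, -2.3]
opening: 0.0261
```

Request:
servo_tool(commands=[[2,0,0,2,0,0,0],[2,0,0,1,0,0,0],[2,0,0,0,0,0,0],[2,0,0,0,0,0,0],[2,0,0,0,0,0,0]])

```text
t: 17.88
ee_pos: [0.456, -0.1356, 0.1666]
orientation: [[-0.968, 0.251, -0.001], [0.251, 0.968, -0.0], [0.001, -0.001, -1.0]]
force: [0.1, 0.5, -1.3]
opening: 0.0258
```

```bash
python3 -c "
from h import *
to([.4564,-.1368,.147],75.4)
ov('pics/e1.png',.0812,.0052)"
```

```text
t 17.88 ee [ 0.456  -0.1356  0.1666] q [-16.5  -6.  -10.7  85.3  -0.   -2. ] op 0.0258 F [ 0.1  0.5 -1.3]
rotvec [-0.0006 -0.0008  0.0009] dy -0.05
pos shift AFTER rot (cm) [-0.07 -0.11  1.96]
shift before rot (cm) [-0.07 -0.1   1.96]
```

View pics/e1.png

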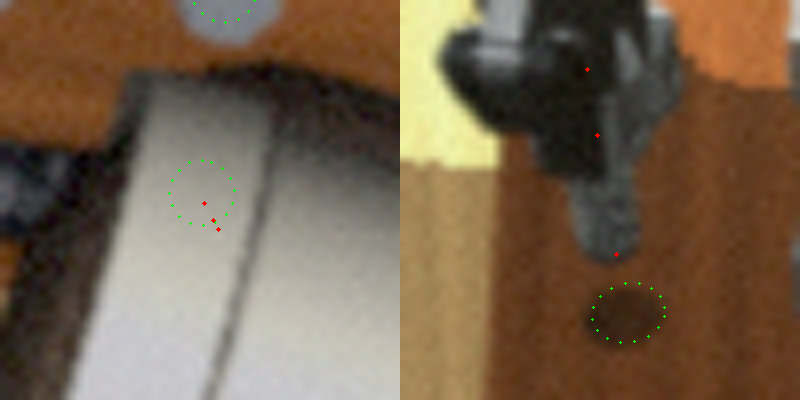

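Request:
servo_tool(commands=[[2,-0.06,-0.1,1.0,0,0,0],[2,0,0,0.8,0,0,0],[2,0,0,0.4,0,0,0],[2,0,0,0.4,0,0,0],[2,0,0,0.4,0,0,0],[2,0,0,0.4,0,0,0],[2,0,0,0,0,0,0]])

```text
t: 18.57
ee_pos: [0.4557, -0.1371, 0.1312]
orientation: [[-0.968, 0.252, -0.002], [0.252, 0.968, 0.0], [0.002, -0.001, -1.0]]
force: [0.1, -0.4, -1.1]
opening: 0.0256
```

Request:
servo_tool(commands=[[2,-0.05,0,0.6,0,0,0],[2,0,0,0.7,0,0,0],[2,0,0,0.7,0,0,0],[2,0,0,0.7,0,0,0],[2,0,0,0.5,0,0,0],[2,0,0,0.4,0,0,0],[2,0,0,0.2,0,0,0],[2,0,0,0,0,0,0]])

```text
t: 19.23
ee_pos: [0.4563, -0.1373, 0.0936]
orientation: [[-0.968, 0.252, -0.002], [0.252, 0.968, -0.0], [0.002, -0.001, -1.0]]
force: [-0.3, -0.3, -2.6]
opening: 0.0256
```

Request:
servo_tool(commands=[[2,0,0,0.17,0,0,0],[2,0,0,0,0,0,0],[4,0,0,0,0,0,0],[4,0,0,0,0,0,0],[4,0,0,0,0,0,0],[4,0,0,-1,0,0,0],[4,0,0,-3,0,0,0],[4,0,0,-3.5,0,0,0],[4,0,0,-3.5,0,0,0],[4,0,0,0,0,0,0]])

```text
t: 20.07
ee_pos: [0.4584, -0.1378, 0.2102]
orientation: [[-0.968, 0.252, 0.008], [0.252, 0.968, -0.003], [-0.008, -0.001, -1.0]]
force: [0.6, -0.5, 0.1]
opening: 0.04
```

```bash
python3 -c "
from h import *
to([.5094,-.2165,.19],None)
a=[];r=[]
for n in('top','side'):
    im=read_camera(n); cv2.imwrite(f'pics/f_{n}.png',cv2.resize(im[60:340,90:370],(560,560),interpolation=cv2.INTER_CUBIC)[:,:,::-1])
"
```

```text
t 20.07 ee [ 0.4584 -0.1378  0.2102] q [-16.7  -5.9  -5.9  89.6  -0.   -2.1] op 0.04 F [ 0.6 -0.5  0.1]
shift before rot (cm) [-6.9  -6.33  2.08]
```

View pics/f_side.png

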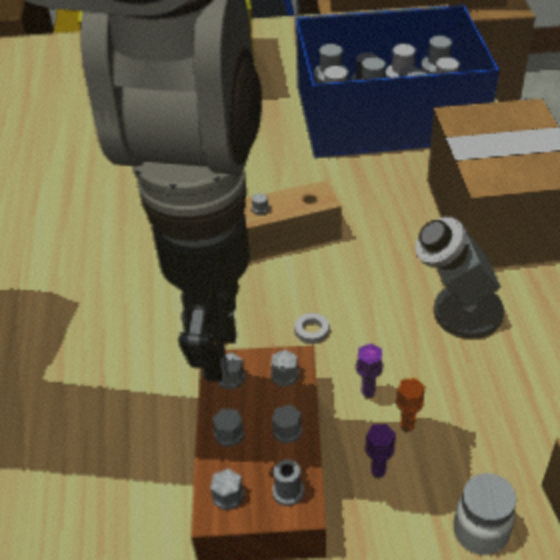

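View pics/f_top.png

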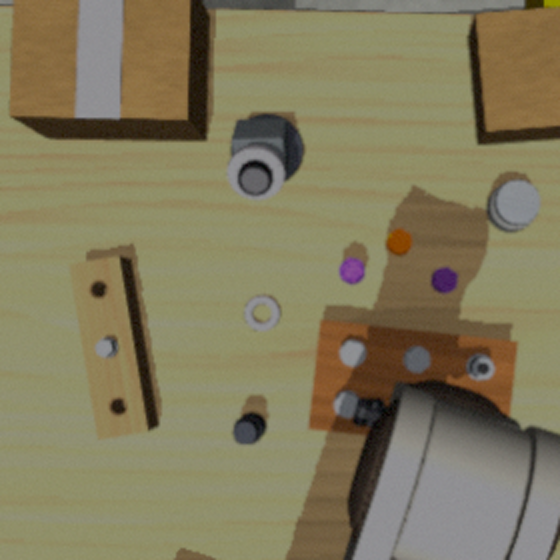

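```bash
cat > camzoom.py <<'E'
from h import *
import sys
# base x,y,yaw deg
def model(b):
    x,y,ps=b; R=Rz(np.radians(ps)); n=R@[-np.sin(np.radians(35)),0,np.cos(np.radians(35))]
    L=R@[-.06,0,.150]+[x,y,0]; e1=R@[0,1,0]; e2=np.cross(n,e1); return L,n,e1,e2
if __name__=="__main__":
    b=[float(v) for v in sys.argv[2:5]]; L,n,e1,e2=model(b); t=np.arange(0,6.28,.12)
    C=lambda c,r,a,bb: c+r*(np.cos(t)[:,None]*a+np.sin(t)[:,None]*bb)
    o=[]
    for cn,f in(("top","t.npy"),("side","s.npy")):
        im=np.load(f); u0,v0=((190,105) if cn=="top" else (288,155)); w=65 if cn=="top" else 80; k=400//w+0.
        S=390
        a=cv2.resize(im[v0:v0+w,u0:u0+w].astype(np.float32),(S,S),interpolation=cv2.INTER_CUBIC); a=np.clip(a*1.3,0,255).astype(np.uint8); raw=a.copy()
        def dr(P,c):
            for q in proj(cn,P): cv2.circle(a,tuple(((q+.5-[u0,v0])*S/w).round().astype(int)),1,c,-1)
        dr(C(L,.019,e1,e2),(255,0,0)); dr(C(L,.032,e1,e2),(255,255,0)); dr(C(np.array([b[0],b[1],0]),.045,np.array([1.,0,0]),np.array([0,1.,0])),(0,255,0)); dr([L,L+.05*n],(0,255,255))
        o.append(np.hstack([raw,a]))
    cv2.imwrite(sys.argv[1],cv2.resize(np.vstack(o),(600,600))[:,:,::-1])
    print(L,n)
E
python3 - <<'E'
from h import *
# ring visible centre/lens
print(atz("top",[(219,150)],.150), atz("side",[(309,179)],.150))
print("foot", atz("side",[(324,214)],.0))
E
python3 camzoom.py pics/g1.png .70 .03 0
```

```text
[[0.71077824 0.03698589 0.15      ]] [[0.71526449 0.03117772 0.15      ]]
foot [[0.77386297 0.05277355 0.        ]]
[0.64 0.03 0.15] [-0.57357644  0.          0.81915204]
```

View pics/g1.png

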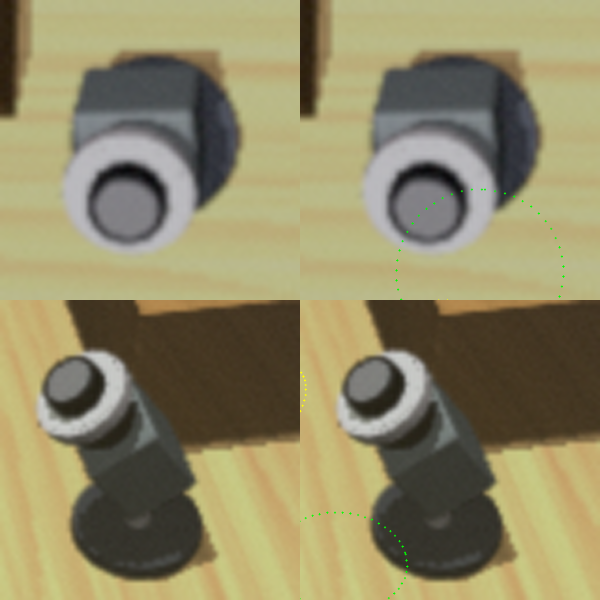

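```bash
python3 - <<'E'
from h import *
a=[(217.0,148.5)]; b=[(305.9,176.1)]
for z in(.145,.15,.155): print(z,atz("top",a,z),atz("side",b,z))
o1,d1=ray("top",a);o2,d2=ray("side",b);d1=d1[0];d2=d2[0]
A=np.c_[d1,-d2];s=np.linalg.lstsq(A,o2-o1,rcond=None)[0];print(o1+s[0]*d1,o2+s[1]*d2)
print(atz("side",[(324,215.8)],0))
E
python3 camzoom.py pics/g2.png .774 .050 12
```

```text
0.145 [[0.71474406 0.04199313 0.145     ]] [[0.71226517 0.04740441 0.145     ]]
0.15 [[0.71398024 0.04140164 0.15      ]] [[0.71055543 0.04200619 0.15      ]]
0.155 [[0.71321642 0.04081014 0.155     ]] [[0.70884569 0.03660797 0.155     ]]
[0.71391458 0.04135079 0.15042982] [0.71055711 0.0420115  0.14999508]
[[0.77217903 0.04656499 0.        ]]
[0.71531114 0.0375253  0.15      ] [-0.56104242 -0.11925325  0.81915204]
```

View pics/g2.png

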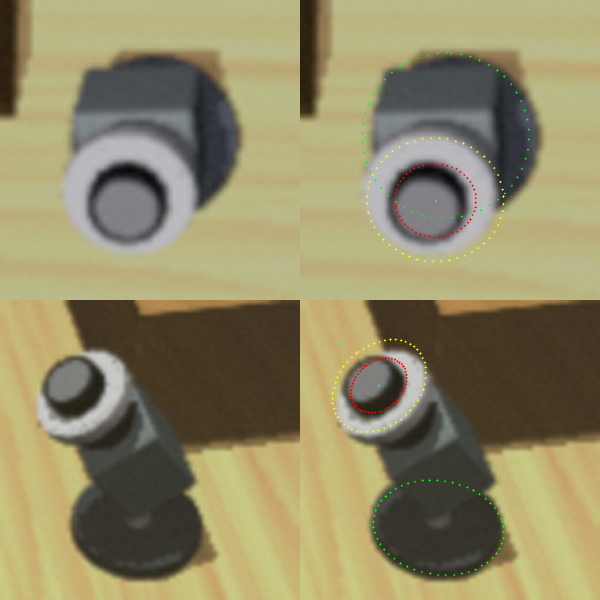

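```bash
python3 camzoom.py pics/g3.png .772 .0455 4
```

```text
[0.71214616 0.04131461 0.15      ] [-0.57217923 -0.04001067  0.81915204]
```

View pics/g3.png

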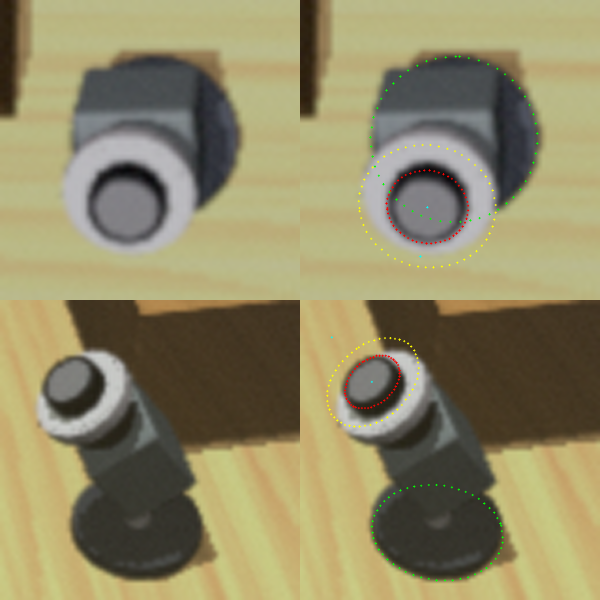

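Run:
```python
from camzoom import *
for ps in(-4,0,4,8,12):
    L,n,_,_=model((.772,.0455,ps))
    for d in(.012,.016,.02):
        P=np.array([L,L-d*n]); print(ps,d,((proj("top",P)[1]-proj("top",P)[0])*4.615).round(1),((proj("side",P)[1]-proj("side",P)[0])*3.75).round(1))
print("obs top 3,-13  side 13,16")
# fused triangulation of ring centre
a=[(190+130/4.615-.5,105+190.5/4.615-.5)]; b=[(288+82/3.75-.5,155+97/3.75-.5)]
o1,d1=ray("top",a);o2,d2=ray("side",b);d1=d1[0];d2=d2[0]
s=np.linalg.lstsq(np.c_[d1,-d2],o2-o1,rcond=None)[0];print((o1+s[0]*d1+o2+s[1]*d2)/2)
```

```text
-4 0.012 [  3.9 -11.2] [ 9.6 11.2]
-4 0.016 [  5.1 -14.9] [12.8 14.9]
-4 0.02 [  6.4 -18.5] [16.  18.6]
0 0.012 [  2.8 -11.2] [ 9.5 10.7]
0 0.016 [  3.7 -14.9] [12.6 14.2]
0 0.02 [  4.6 -18.6] [15.7 17.7]
4 0.012 [  1.7 -11.2] [ 9.3 10.2]
4 0.016 [  2.2 -14.9] [12.3 13.5]
4 0.02 [  2.8 -18.6] [15.4 16.9]
8 0.012 [  0.6 -11.1] [9.  9.7]
8 0.016 [  0.8 -14.8] [12.  12.8]
8 0.02 [  1.  -18.4] [15. 16.]
12 0.012 [ -0.5 -11. ] [8.7 9.2]
12 0.016 [ -0.7 -14.6] [11.6 12.2]
12 0.02 [ -0.8 -18.2] [14.4 15.2]
obs top 3,-13  side 13,16
[0.72121117 0.04199083 0.13529386]
```

Run:
```python
from h import *
im=np.load("t.npy"); g=im.sum(2)
# back top edge of housing: v near 105+71/4.615=120.4, u 209..231
for rng,vs in (((210,230),(116,125)),):
    us=np.arange(*rng); e=[]
    col=cv2.GaussianBlur(g,(0,0),.7)
    for u in us:
        d=np.diff(col[vs[0]:vs[1],u]); w=np.clip(-d,0,None)**2; e.append(vs[0]+.5+(w*np.arange(len(d))).sum()/w.sum())
    p=np.polyfit(us,e,1,w=None); print(np.round(e,1),p)
    q=np.array([[us[0],np.polyval(p,us[0])],[us[-1],np.polyval(p,us[-1])]])
    W=atz("top",q,.12); d=W[1]-W[0]; print(W,"yaw",np.degrees(np.arctan2(d[0],-d[1])))
for us_ in ((203,212),(228,237)):
  e=[];vs=np.arange(121,131)
  for v in vs:
    d=np.diff(cv2.GaussianBlur(g,(0,0),.7)[v,us_[0]:us_[1]]); w=d**2; e.append(us_[0]+.5+(w*np.arange(len(d))).sum()/w.sum())
  print(np.round(e,1))
a=np.clip(cv2.resize(im[112:165,198:246].astype(np.float32),None,fx=12,fy=11,interpolation=cv2.INTER_CUBIC)*1.6,0,255).astype(np.uint8)
cv2.imwrite("pics/g4.png",a[:,:,::-1])
```

```text
[119.2 119.1 119.  118.6 117.7 117.2 117.1 117.  116.9 116.8 116.7 116.6
 116.6 116.6 116.6 116.6 116.6 116.7 116.9 117. ] [-1.23681416e-01  1.44426265e+02]
[[0.7860599  0.06210758 0.12      ]
 [0.79213757 0.01961194 0.12      ]] yaw 8.139173751391315
[207.6 207.3 207.  206.7 206.5 206.3 205.9 205.5 205.3 205. ]
[234.4 234.  233.2 232.2 231.9 231.8 231.7 231.4 231.2 231.2]
```

View pics/g4.png

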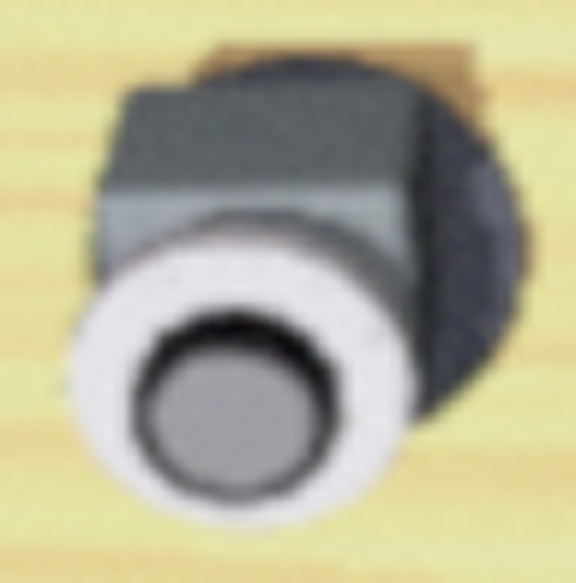

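```bash
python3 -c "
from h import *
to([.509,-.217,.15],92.5)"
```

```text
t 20.17 ee [ 0.4574 -0.1375  0.2046] q [-16.7  -5.8  -6.4  89.3  -0.   -2.1] op 0.0398 F [ 0.2 -0.9 -0.7]
rotvec [-0.0011  0.0024 -0.2984] dy 17.1
pos shift AFTER rot (cm) [-4.81 -8.17  5.46]
shift before rot (cm) [-6.98 -6.39  5.49]
```

Request:
servo_tool(commands=[[4.5,0,0,0,0,0.002,-0.1],[4.5,0,0,0,0,0,-0.1],[4.5,0,0,0,0,0,-0.098],[4.5,-1.6,-2.7,0,0,0,0],[4.5,-1.6,-2.7,0,0,0,0],[4.5,-1.6,-2.7,0.5,0,0,0],[4.5,0,0,1.5,0,0,0],[4.5,0,0,1.5,0,0,0],[4.5,0,0,1.0,0,0,0],[4.5,0,0,0,0,0,0],[4.5,0,0,0,0,0,0]])

```text
t: 21.08
ee_pos: [0.5074, -0.2157, 0.1566]
orientation: [[-0.999, -0.043, -0.005], [-0.043, 0.999, 0.001], [0.005, 0.001, -1.0]]
force: [0.6, -0.7, -0.6]
opening: 0.045
```

```bash
python3 -c "
from h import *
to([.509,-.217,.096],92.5)
ims=[]
for n,u,v in(('top',329,244),('side',233,290)):
    im=read_camera(n); ims.append(cv2.resize(im[v-35:v+35,u-40:u+40],None,fx=5,fy=5,interpolation=cv2.INTER_CUBIC))
cv2.imwrite('pics/i1.png',np.hstack(ims)[:,:,::-1])"
```

```text
t 21.08 ee [ 0.5074 -0.2157  0.1566] q [-23.    4.6  -1.4  84.3  -0.1 -25.5] op 0.045 F [ 0.6 -0.7 -0.6]
rotvec [ 0.0009 -0.0047 -0.0002] dy 0.01
pos shift AFTER rot (cm) [-0.16 -0.13  6.06]
shift before rot (cm) [-0.19 -0.14  6.06]
```

View pics/i1.png

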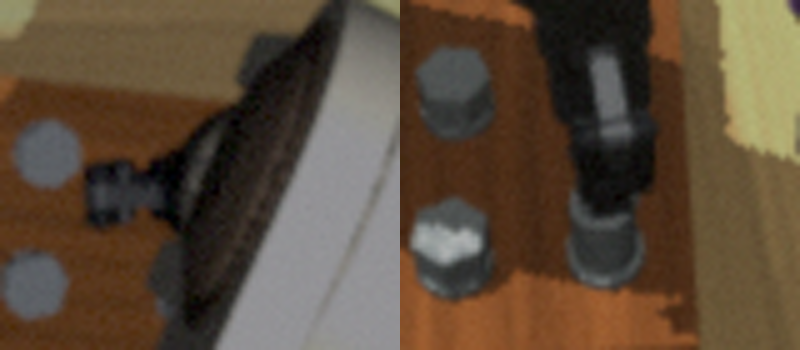

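Request:
servo_tool(commands=[[4.5,-0.16,-0.13,0.5,0,-0.005,0],[4.5,0,0,1.5,0,0,0],[4.5,0,0,1.5,0,0,0],[4.5,0,0,1.2,0,0,0],[4.5,0,0,0.7,0,0,0],[4.5,0,0,0.3,0,0,0],[4.5,0,0,0,0,0,0],[4.5,0,0,0,0,0,0]])

```text
t: 21.85
ee_pos: [0.5099, -0.2174, 0.1007]
orientation: [[-0.999, -0.043, 0.002], [-0.043, 0.999, 0.0], [-0.002, -0.0, -1.0]]
force: [0.7, 0.3, 0.4]
opening: 0.045
```

```bash
python3 -c "
from h import *
to([.509,-.217,.095],92.5)
ims=[]
for n,u,v in(('top',329,244),('side',233,290)):
    im=read_camera(n); ims.append(cv2.resize(im[v-35:v+35,u-40:u+40],None,fx=5,fy=5,interpolation=cv2.INTER_CUBIC))
cv2.imwrite('pics/i2.png',np.hstack(ims)[:,:,::-1])"
```

```text
t 21.85 ee [ 0.5099 -0.2174  0.1007] q [-23.1   5.3  -6.8  77.8   0.1 -25.6] op 0.045 F [0.7 0.3 0.4]
rotvec [-0.0001  0.0024 -0.0004] dy 0.02
pos shift AFTER rot (cm) [0.09 0.05 0.57]
shift before rot (cm) [0.09 0.05 0.57]
```

View pics/i2.png

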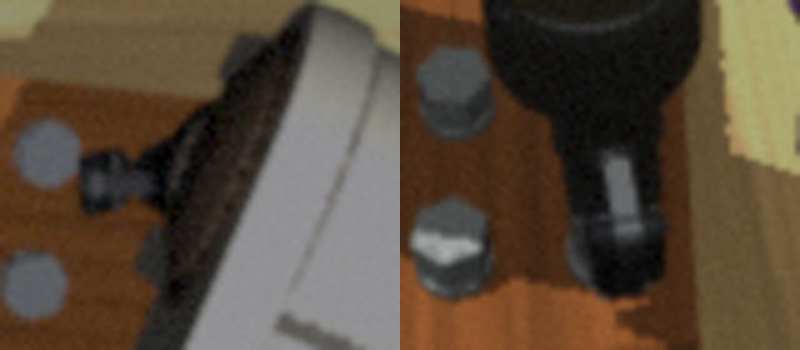

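```bash
python3 -c "
from h import *
s=state(); p=s['ee_pos'];R=s['orientation']
im=np.load('s.npy'); u0,v0=193,255
now=read_camera('side').astype(float)
o=[]
for a in(im,now):
    a=np.clip(cv2.resize(a[v0:v0+70,u0:u0+80].astype(np.float32),None,fx=5,fy=5,interpolation=cv2.INTER_CUBIC)*1.4,0,255).astype(np.uint8)
    def dr(P,c):
        for q in proj('side',P): cv2.circle(a,tuple(((q+.5-[u0,v0])*5).round().astype(int)),2,c,-1)
    t=np.arange(0,6.3,.3); ci=np.c_[np.cos(t),np.sin(t),0*t]
    b=np.array([.509,-.217,0])
    dr(b+ci*.013+[0,0,.1],(0,255,0)); dr(b+ci*.0155+[0,0,.06],(0,255,0))
    w=[p+R@[x,-.0225,z] for x in(-.011,.011) for z in(.0,.02)]
    dr(w,(255,0,0))
    o.append(a)
cv2.imwrite('pics/i3.png',np.hstack(o)[:,:,::-1])"
```

```text
(no output)
```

View pics/i3.png

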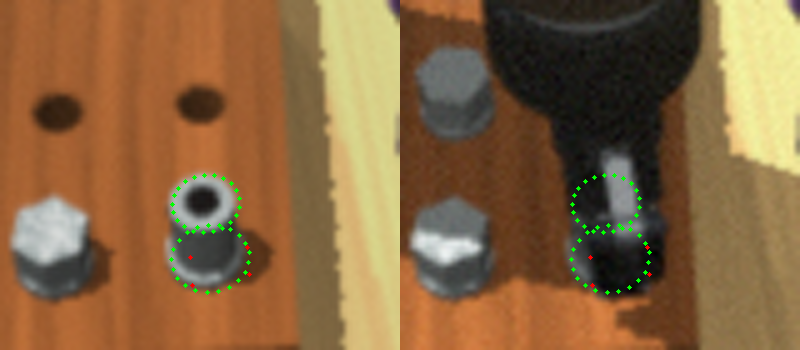

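Request:
servo_tool(commands=[[4.5,0.15,0.05,0.3,0,0.002,0],[4.5,0,0,0.25,0,0,0],[4.5,0,0,0,0,0,0],[2,0,0,0,0,0,0],[2,0,0,0,0,0,0],[2,0,0,0,0,0,0],[2,0,0,0,0,0,0],[2,0,0,0,0,0,0],[2,0,0,0,0,0,0],[2,0,0,0,0,0,0]])

```text
t: 22.83
ee_pos: [0.5082, -0.2169, 0.0948]
orientation: [[-0.999, -0.043, -0.0], [-0.043, 0.999, 0.0], [0.0, 0.0, -1.0]]
force: [-0.7, 0.4, 1.7]
opening: 0.0245
```

Request:
servo_tool(commands=[[2,0,0,-1,0,0,0],[2,0,0,-2,0,0,0],[2,0,0,-2,0,0,0],[2,0,0,-2,0,0,0],[2,0,0,-2,0,0,0],[2,0,0,-2.5,0,0,0],[2,0,0,-2.5,0,0,0],[2,0,0,-2.5,0,0,0],[2,0,0,-2,0,0,0],[2,0,0,0,0,0,0],[2,0,0,0,0,0,0]])

```text
t: 23.75
ee_pos: [0.5085, -0.2171, 0.2804]
orientation: [[-0.999, -0.043, 0.001], [-0.043, 0.999, -0.0], [-0.001, -0.0, -1.0]]
force: [0.7, -1.0, -3.7]
opening: 0.0243
```

```bash
python3 -c "
from h import *
to([.606,.037,.3015],92.5)
s=state();p=s['ee_pos'];z=s['orientation'][:,2]
o=[]
for n in('top','side'):
    im=read_camera(n); u,v=proj(n,p+z*.04)[0].astype(int); u0,v0=u-35,v-35
    a=np.clip(cv2.resize(im[v0:v0+70,u0:u0+70].astype(np.float32),(400,400),interpolation=cv2.INTER_CUBIC)*1.5,0,255).astype(np.uint8)
    for q in proj(n,[p-z*.005,p+z*.029,p+z*.035,p+z*.085]): cv2.circle(a,tuple(((q+.5-[u0,v0])*400/70).round().astype(int)),2,(255,0,0),-1)
    o.append(a)
cv2.imwrite('pics/j1.png',np.hstack(o)[:,:,::-1])"
```

```text
t 23.75 ee [ 0.5085 -0.2171  0.2804] q [-23.1   5.9  13.8  97.8   0.  -25.6] op 0.0243 F [ 0.7 -1.  -3.7]
rotvec [-0.0004  0.0012 -0.0005] dy 0.03
pos shift AFTER rot (cm) [-10.85  24.96  -2.11]
shift before rot (cm) [-10.84  24.96  -2.11]
```

View pics/j1.png

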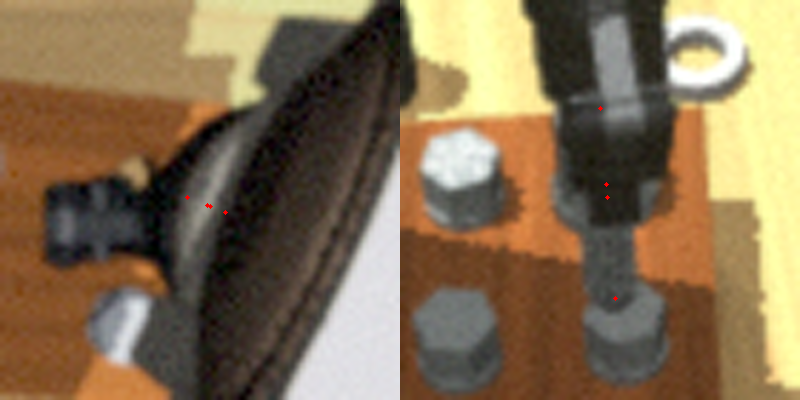

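Request:
servo_tool(commands=[[2,-0.5,1.6,-0.8,0,0,0],[2,-0.9,3.1,-0.9,0,0,0],[2,-0.9,3.1,-0.9,0,0,0],[2,-0.9,3.1,-0.9,0,0,0],[2,-0.9,3.1,-0.9,0,0,0],[2,-0.9,3.1,-0.9,0,0,0],[2,-0.9,3.1,-0.9,0,0,0],[2,-0.9,3.1,-0.8,0,0,0],[2,-0.6,1.6,0,0,0,0],[2,0,0,0,0,0,0],[2,0,0,0,0,0,0]])

```text
t: 24.77
ee_pos: [0.5713, 0.0358, 0.3479]
orientation: [[-0.999, -0.045, -0.003], [-0.045, 0.999, -0.0], [0.003, -0.0, -1.0]]
force: [-0.0, -1.5, -3.2]
opening: 0.0241
```

Request:
servo_tool(commands=[[2,0,0,0,0,-0.08,0],[2,0,0,0,0,-0.09,0],[2,0,0,0,0,-0.09,0],[2,0,0,0,0,-0.09,0],[2,0,0,0,0,-0.09,0],[2,0,0,0,0,-0.09,0],[2,0,0,0,0,-0.081,0],[2,0,0,0,0,0,0],[2,0,0,0,0,0,0],[2,0,0,0,0,0,0]])

```text
t: 25.6
ee_pos: [0.5712, 0.0343, 0.3499]
orientation: [[-0.82, -0.042, 0.571], [-0.035, 0.999, 0.024], [-0.572, 0.0, -0.82]]
force: [-0.1, -0.5, -2.5]
opening: 0.024
```

```bash
cat >> h.py <<'E'
def tgt(L,psi,gap,tipd):
    from scipy.spatial.transform import Rotation as Ro
    s=state(); R=s["orientation"]; p=s["ee_pos"]; r=Rz(np.radians(psi)); n=r@[-np.sin(np.radians(35)),0,np.cos(np.radians(35))]
    P=np.array(L)+n*(gap+tipd)
    v=np.cross(R[:,2],-n); Rt=Ro.from_rotvec(v/np.linalg.norm(v)*np.arcsin(np.linalg.norm(v))).as_matrix()@R
    print("t",round(s["t"],2),"ee",p.round(4),"q",s["joint_pos"].round(1),"F",s["force"].round(1),"op",round(s["opening"],4))
    print("tip->glass along n, lateral mm", (1000*((p+R[:,2]*tipd-L)@n)).round(1), (1000*np.linalg.norm(np.cross(p+R[:,2]*tipd-L,n))).round(1),"ang",np.degrees(np.arcsin(np.linalg.norm(v))).round(2))
    print("rotvec tool",Ro.from_matrix(R.T@Rt).as_rotvec().round(4),"shift after rot cm",(100*Rt.T@(P-p)).round(2),"before",(100*R.T@(P-p)).round(2))
E
python3 -c "
from h import *
tgt([.7125,.042,.15],2.5,.16,.085)"
```

```text
t 25.6 ee [0.5712 0.0343 0.3499] q [  3.8 -22.6 -11.7  66.   -0.8   1.1] F [-0.1 -0.5 -2.5] op 0.024
tip->glass along n, lateral mm 159.9 2.1 ang 0.12
rotvec tool [-0.0008 -0.0019 -0.    ] shift after rot cm [-0.13  0.15 -0.01] before [-0.13  0.15 -0.01]
```

Request:
servo_tool(commands=[[2,-0.13,0.15,1,-0.001,-0.002,0],[2,0,0,1.2,0,0,0],[2,0,0,1.0,0,0,0],[2,0,0,0,0,0,0],[2,0,0,0,0,0,0]])

```text
t: 26.02
ee_pos: [0.5911, 0.0374, 0.3222]
orientation: [[-0.819, -0.044, 0.572], [-0.035, 0.999, 0.026], [-0.572, 0.001, -0.82]]
force: [-0.7, 0.3, -2.8]
opening: 0.0243
```

```bash
cat > chk.py <<'E'
from h import *
import sys
from camzoom import model
L=[.7125,.042,.15]
tgt(L,2.5,.1,.085)
s=state();p=s['ee_pos'];z=s['orientation'][:,2]; n=-z
o=[]
for nn in('top','side'):
    im=read_camera(nn); u,v=proj(nn,p+z*.12)[0].astype(int); u0,v0=u-45,v-45
    a=np.clip(cv2.resize(im[v0:v0+90,u0:u0+90].astype(np.float32),(400,400),interpolation=cv2.INTER_CUBIC)*1.6,0,255).astype(np.uint8)
    b=a.copy()
    for q in proj(nn,[p-z*.005,p+z*.029,p+z*.035,p+z*.085]): cv2.circle(b,tuple(((q+.5-[u0,v0])*400/90).round().astype(int)),2,(255,0,0),-1)
    r=Rz(np.radians(2.5)); n=r@[-np.sin(np.radians(35)),0,np.cos(np.radians(35))]
    for q in proj(nn,[np.array(L),np.array(L)+.05*n,np.array(L)+.1*n]): cv2.circle(b,tuple(((q+.5-[u0,v0])*400/90).round().astype(int)),2,(0,255,0),-1)
    o.append(np.hstack([a,b]))
cv2.imwrite(sys.argv[1],cv2.resize(np.vstack(o),(600,600))[:,:,::-1])
E
python3 chk.py pics/k1.png
```

```text
t 26.02 ee [0.5911 0.0374 0.3222] q [  4.  -20.8 -13.6  62.3  -0.8   1.2] F [-0.7  0.3 -2.8] op 0.0243
tip->glass along n, lateral mm 125.8 1.2 ang 0.11
rotvec tool [ 0.0009 -0.0016 -0.    ] shift after rot cm [-0.08 -0.07  2.58] before [-0.08 -0.07  2.58]
```

View pics/k1.png

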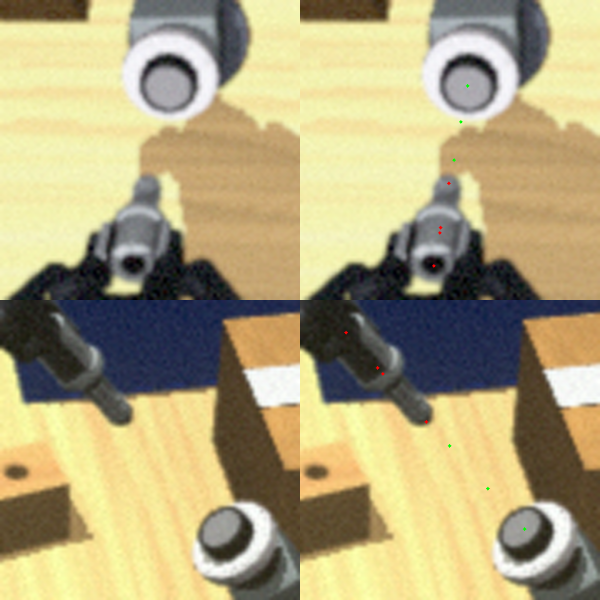

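Request:
servo_tool(commands=[[2,-0.05,-0.05,0.8,0,-0.001,0],[2,0,0,0.8,0,0,0],[2,0,0,0.6,0,0,0],[2,0,0,0.3,0,0,0],[2,0,0,0,0,0,0],[2,0,0,0,0,0,0],[2,0,0,0,0,0,0]])

```text
t: 26.7
ee_pos: [0.6055, 0.0376, 0.3044]
orientation: [[-0.817, -0.044, 0.576], [-0.035, 0.999, 0.026], [-0.576, 0.001, -0.817]]
force: [-0.3, -0.3, -2.1]
opening: 0.0248
```

```bash
python3 chk.py pics/k2.png
```

```text
t 26.7 ee [0.6055 0.0376 0.3044] q [  3.9 -19.5 -14.8  59.6  -0.7   1.1] F [-0.3 -0.3 -2.1] op 0.0248
tip->glass along n, lateral mm 102.9 1.2 ang 0.2
rotvec tool [0.001  0.0033 0.    ] shift after rot cm [ 0.09 -0.02  0.29] before [ 0.09 -0.02  0.29]
```

View pics/k2.png

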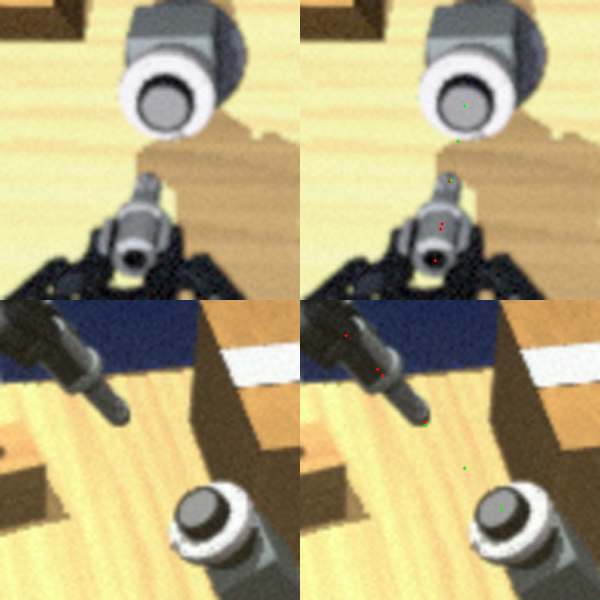

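Request:
servo_tool(commands=[[2,0.06,0,0.25,0.001,0.002,0],[2,0,0,0,0,0,0],[2,0,0,0,0,0,0],[2,0,0,0,0,0,0],[2,0,0,0,0,0,0],[2,0,0,0,0,0,0]])

```text
t: 27.3
ee_pos: [0.6065, 0.0376, 0.3018]
orientation: [[-0.818, -0.043, 0.574], [-0.035, 0.999, 0.025], [-0.574, 0.0, -0.819]]
force: [0.2, 0.2, -2.1]
opening: 0.0243
```

```bash
python3 chk.py pics/k3.png; python3 -c "
from h import *
print(state()['dq'].round(2))
im=read_camera('side'); cv2.imwrite('pics/l.png',im[:,:,::-1])
# independent triangulation of tip & head later"
```

```text
t 27.3 ee [0.6065 0.0376 0.3018] q [  3.9 -19.3 -14.9  59.4  -0.8   1.2] F [ 0.2  0.2 -2.1] op 0.0243
tip->glass along n, lateral mm 100.2 0.3 ang 0.06
rotvec tool [-0.      0.0011 -0.    ] shift after rot cm [ 0.02 -0.02  0.02] before [ 0.02 -0.02  0.02]
[ 0.05  0.02 -0.07  0.03  0.07  0.06]
```

View pics/l.png

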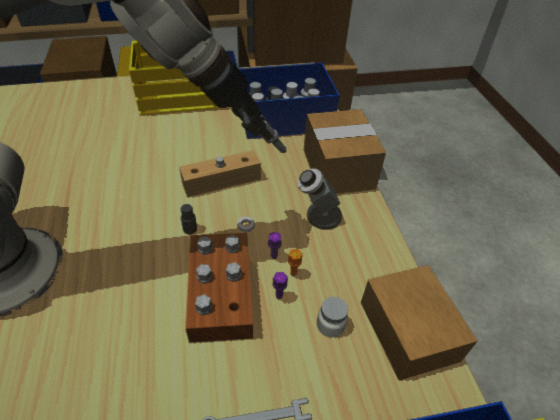

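View pics/k3.png

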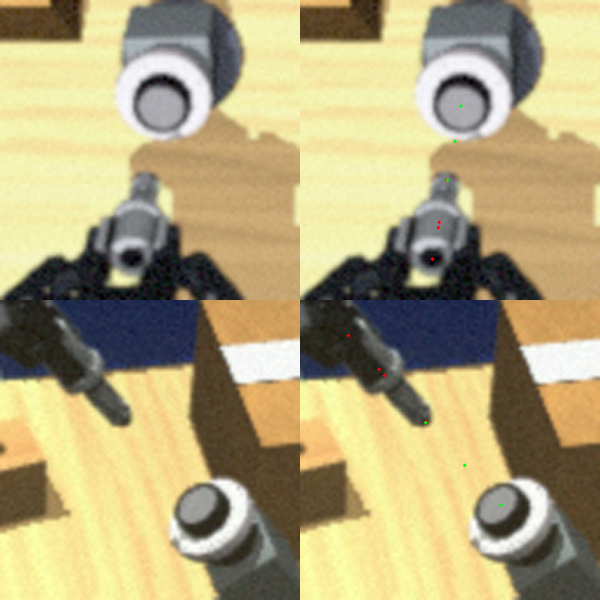

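```bash
python3 -c "
from bench import *
print(state()['t']); print(finish_job())"
```

```text
27.45
the job is handed in; nothing more can be done
None
```

The job is done and handed in at 27.5 s. Both spare bolts are in the two empty middle rack holes, and the gripper is holding the locking bolt in front of the inspection camera.

- **Rack and spares:** The last side picture shows five hexagon bolts seated in the rack and only the locking bolt's hole empty. The small bolt is still in the middle of the spare block, and the bystanders look undisturbed.
- **Presentation:** From the arm's pose and my measured lens position, the threaded end is 100.2 mm from the glass, 0.3 mm off the line of sight and tilted 0.06°. The arm was still and nothing touched the camera.
- **Forces:** The wrist readings I saw stayed within about 4 N.

**Disagreements:** The two cameras put the lens about 3.4 mm apart in x, so I used a value between them. The stand's turn came out as 2° from one cue and 4° from another, so I used 2.5°. The real error of the presentation could therefore be about 2 mm and 1–2°. The grip opening also read 1–2 mm less than the bolt heads' size, but nothing slipped.

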